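# Stack the finished slats and present the next one to the bevel sander

## Task

Lay the two finished slats (the shorter ones with bevelled ends) on top of the stack on the plywood board as its next crosswise layer, spaced apart like the slats below. Then take the longer, square-ended slat to the disc sander, tilt it to match the sloping work table and press it down flush on the table, square to the disc and with its end up against the disc; finish there, still gripping it and pressing it flat, without letting go. Leave the stack that is already there, the table's tilt setting and the other things on the bench as they are.

Things in the scene. Friction and masses are not known exactly. Their poses are not given: they have to be found in the camera images.
- finished_a_center (a point): a finished beech slat, 150 mm long (at its underside) x 40 wide x 16 thick, both ends bevelled (sloping in 8 mm from underside to top), lying flat; this point is its centre, half-way up (8 mm); x along its length, z up
- finished_b_center (a point): the other finished beech slat, 150 mm long (at its underside) x 40 wide x 16 thick, both ends bevelled (sloping in 8 mm from underside to top), lying flat; this point is its centre, half-way up (8 mm); x along its length, z up
- raw_slat_center (a point): the raw beech slat still to be bevelled, 180 mm long x 40 wide x 16 thick, square ends, lying flat on the bench, about 0.08 kg; this point is its centre, half-way up (8 mm); x along its length, z up. The three loose slats lie on the bench side by side, at least 45 mm of bench between them at their middles, in any order
- stack_board: fixed plywood board 170 x 170 x 12 mm, origin at the centre of its underside, on the bench; the stack on it has two layers of two slats, its top 44 mm above the bench. x: direction of the bottom layer's slats and so of the next layer's; the upper layer lies along y. In each layer the slats lie 45 mm either side of the board's centre
- mid_a: upper layer: finished slat of the stack, 150 x 40 x 16 mm, both ends bevelled, origin at the centre of its underside, x along its length
- mid_b: upper layer: finished slat of the stack, 150 x 40 x 16 mm, both ends bevelled, origin at the centre of its underside, x along its length
- low_a: bottom layer: finished slat of the stack, 150 x 40 x 16 mm, both ends bevelled, origin at the centre of its underside, x along its length
- low_b: bottom layer: finished slat of the stack, 150 x 40 x 16 mm, both ends bevelled, origin at the centre of its underside, x along its length
- bevel_table: sander's tilting work table, flat steel, 250 mm wide (y), 150 deep (x), clamped at some slope of 17 to 34 degrees. Origin on its upper face, middle of the upper edge beside the disc, 170 mm above the bench; x points up the slope to the disc, z is the face's normal (up), y runs along the disc. A groove 16 mm wide, 5 deep crosses the face along y at x = -98 to -114 mm
- table_lip (a point): middle of the work table's lower outer edge, on its upper face, 150 mm down the slope from the table's origin; same axes. The clamp holds against more than 40 N here
- disc_center (a point): centre of the bench disc sander's abrasive disc (switched off), on its face: 200 mm across, upright, facing the table; its face stands 3 mm, measured level, beyond the table's origin and rises 100 mm above it; x points level into the disc, z up
- turned_cup: bystander: small turned beech cup, 48 mm across, 64 high, standing; origin at its underside
- turned_handle: bystander: turned beech handle lying down, 140 mm long, 32 thick; origin at its underside
- sanding_block: bystander: cork sanding block, 110 x 65 x 34 mm; origin at its underside
- pencil: bystander: carpenter's pencil lying flat, 170 mm long, 8 thick; origin at its underside
- bench_brush: bystander: bench brush lying flat; origin at its underside
- try_square: bystander: try square with 100 mm wooden stock, 150 mm steel blade, lying flat; origin at its underside

How it is judged:
By the outcome, as a careful person would: the job done as asked, in the order asked, and still so for the second after the job is handed in, while the arm keeps its last pose, push and grip.
It also fails if it takes over 64 s, if anything falls off the work surface, if the arm or the gripper's body presses on something with over 40 N, if the wrist force passes 120 N, or if a joint passes its speed limit or range.

## Robot

A 6-joint arm with a two-finger parallel gripper is mounted at the origin on the work surface. World frame = base frame: x ahead of the robot, y to its left, z up, the work surface at z = 0. Lengths are in m, angles in rad, forces in N, time in s.
With the tool pointing down it reaches from about 0.375 to 0.975 m from the base axis. Payload 3.8 kg.
Tool frame: the origin (TCP) lies at the very end of the fingers, on their centre line; the grasp point (between the pads) lies 19 mm behind it (pinch_z is the distance from the TCP to the grasp point, in m); y points along the fingers, x is the direction in which the jaws open and shut, and the axes are right-handed (so a half turn about y gives the same grasp; the last joint's range is limited). The gripper opens to 88 mm and grips with 3 to 60 N. Pads are 18 mm wide; open, the fingers measure 123 mm over their backs; the gripper's body (75 mm by 187 mm) begins 45 mm behind the grasp point.
Start: joints at [1.22, 0.264, 1.604, -0, 1.274, -0.037], TCP at [0.208, 0.642, 0.21] pointing down, gripper open.
Joint ranges: [-2.63, 2.63], [-0.94, 2.18], [0.31, 2.57], [-1.31, 4.45], [0, 2.66], [-2.55, 2.55]. Speed limits (rad/s): [2.57, 2.57, 3.14, 3.14, 3.14, 3.14].

## Interface

Orientations are given as a unit quaternion [x, y, z, w].
In Python, from bench import * gives the robot as it stands.
- The arm moves only by the tool arm_command, never from a script. Its argument "moves" is a list of rows, each an object of numbers: "tx", "ty", "tz": the shift along the tool's x, y, z in cm; "yaw": the turn about the tool's y in degrees. A call has 1 to 8 rows; each row is the pose to reach, as a shift and turn from the pose commanded when the call began, along the tool's axes at that moment; what a row does not reach only later rows make up. A row lasts 1/10 s, in which the tool goes at most 50 mm and 8.59 degrees, less where a joint would pass 70% of its speed; a pose out of reach is approached as far as the arm can. A call with a gripper value outside its range is refused whole. "gripper" is the finger opening in cm, from 0 to 8.81, set as the call begins (left out, the last holds). The fingers move at their own pace and stop on an object; "force" is the grip in N (left out, the last holds). Time passes only in rows, so rows that repeat a pose let the fingers close. It gives the time, the measured TCP pose, the force and the opening at its end, in the units of the state.
- state(): the state, without advancing time (a new reading comes with each control period).
- grab_frame(name): name is "scene" or "top" or "wrist"; returns (picture, depth): 384x512x3 uint8, blue, green, red; 384x512 float32, m along the optical axis (not along the pixel's ray), 0 where there is no reading.
- camera_info(name): a dict with "fx", "fy", "cx", "cy" (pixels), "R" (3x3) and "t" (3): a world point X has camera coordinates R X + t. Camera axes: x right, y down, z forward; pixel columns grow to the right and rows downward; lengths in m; the calibration is good to about 2 mm. A picture is of the moment at which its call begins: read the wrist's pose just before it. camera_info takes no time and is no camera call; for the wrist camera it gives the pose at the moment of the call.
- finish_job(): hands the job in, once; it reports no verdict.
Trained networks look in the newest picture that a camera, given by its name, has taken for a name from the list of things; names that differ only in an ending like _2 or _b are one class to them, and where a whole thing is asked for, a point or a joint stands for the part that bears it (a point fixed in the world has none). Each returns a list of dicts, best first, with "score" (0 to 1); they miss things now and then, are a little off and sometimes report something else, mostly with a low value. They report only what shows in the picture. A call takes as long as a camera call.
- look_for(thing, camera): "location" ([x, y, z] in m, in the coordinates of the camera as it stood for that picture, good to about 4 mm: the middle of the surface that is visible of it).
- trace(thing, camera): "region" (384x512 bool, what is visible of it).
- landmark_of(thing, camera): "location" ([x, y, z] in m, in the coordinates of the camera as it stood for that picture, good to about 4 mm: a listed point, or the origin of a listed thing).
The state is a dict: "t": time; "joint_positions": joint angles; "joint_vel": joint speeds; "joint_efforts": joint torques, N m; "tcp_pos": TCP position; "tool_rot": TCP orientation; "ft_force": force on the tool from outside, world axes, zero at the start; "torque": the same for the moment, N m; "width": finger opening in m.
Only numpy, scipy, OpenCV 4.12 (cv2) and the standard library are available. Lean on these libraries where they do the work, as an engineer would, in place of code of your own. Each camera call takes 0.05 s, during which the arm holds its last target.

## Working session

There is one attempt and no reset: what is moved stays moved. The work goes in short steps, Python scripts to look and compute and a tool call to move; the robot and the scene stay as the last step left them, time stands still between calls to the robot, and variables do not carry over. Pictures are saved under pics/ and viewed, and the job is handed in when it is done.

Besides the shell and the picture viewer there is one more tool, called after "Call:" in YAML: its name, and indented under it one key for each argument. arm_command: Moves the arm, as the interface text tells. Its arguments: {"type":"object","properties":{"moves":{"type":"array"},"gripper":{"type":"number"},"force":{"type":"number"}},"required":["moves"]}

```bash
ls; mkdir -p pics; cat > h.py <<'E'
from bench import *
import numpy as np, cv2
from scipy.spatial.transform import Rotation as Rn
np.set_printoptions(precision=4,suppress=True)
def snap(cam,fn):
    c=camera_info(cam); p,d=grab_frame(cam); cv2.imwrite('pics/'+fn,p); np.savez('pics/'+fn+'.npz',p=p,d=d,R=c['R'],t=c['t'],k=[c['fx'],c['fy'],c['cx'],c['cy']])
    return c,p,d
def toW(c,x): return np.array(c['R']).T@(np.array(x)-np.array(c['t']))
def cloud(c,d):
    v,u=np.mgrid[0:d.shape[0],0:d.shape[1]]
    X=np.stack([(u-c['cx'])/c['fx']*d,(v-c['cy'])/c['fy']*d,d],-1)
    return (X-np.array(c['t']))@np.array(c['R'])
E
python3 - <<'E'
from h import *
s=state(); print(s); print(Rn.from_quat(s['tool_rot']).as_matrix())
for n in ['scene','top','wrist']:
    c,p,d=snap(n,n+'0.png'); print(n,c['fx'],toW(c,[0,0,0]),np.array(c['R'])[2])
E
```

```text
pics
{'t': 0.0, 'joint_positions': array([ 1.2201,  0.2647,  1.6053, -0.    ,  1.2737, -0.0369]), 'joint_vel': array([-0.0001,  0.0027, -0.0012, -0.001 , -0.0012,  0.0016]), 'joint_efforts': array([  0.0009, -50.2079, -35.6887,   0.0729,   0.029 ,  -0.0002]), 'tcp_pos': array([0.2081, 0.6413, 0.2084]), 'tool_rot': array([ 0.5724,  0.4151, -0.4164, -0.5716]), 'ft_force': array([-0.419 ,  0.3239, -0.9874]), 'torque': array([0.0219, 0.031 , 0.0204]), 'width': 0.08798701156988917}
[[ 0.3087 -0.0007 -0.9512]
 [ 0.9512 -0.002   0.3087]
 [-0.0022 -1.      0.0001]]
scene 417.5962491625073 [ 1.1692 -0.3141  0.6662] [-0.6694  0.4486 -0.5921]
top 346.59935469864104 [0.4353 0.1142 0.8456] [ 0.169  -0.0038 -0.9856]
wrist 345.43508821333086 [0.1292 0.6683 0.3834] [ 0.3035 -0.0998 -0.9476]
```

View pics/scene0.png

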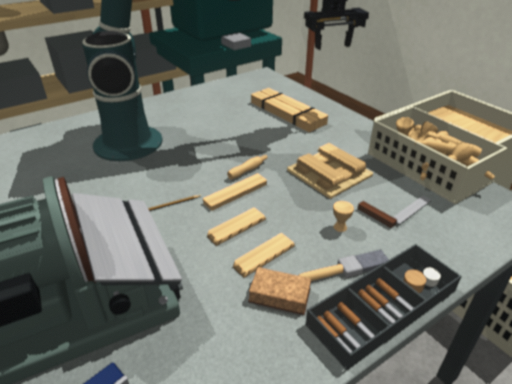

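View pics/top0.png

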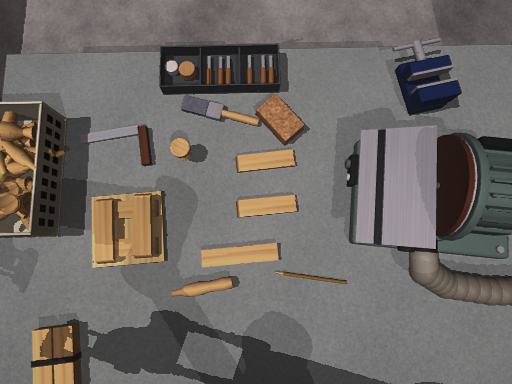

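View pics/wrist0.png

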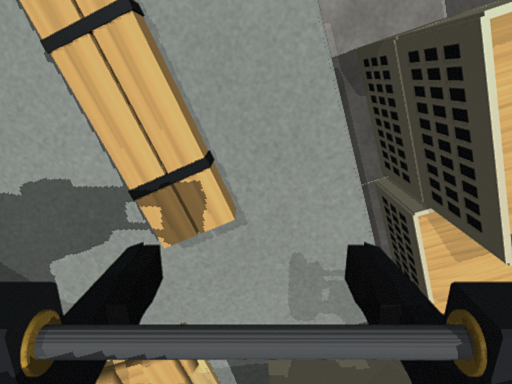

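```bash
python3 - <<'E'
from h import *
z=np.load('pics/top0.png.npz'); c=dict(R=z['R'],t=z['t'],fx=z['k'][0],fy=z['k'][1],cx=z['k'][2],cy=z['k'][3])
P=cloud(c,z['d']); p=z['p']
# bench height
b=P[100:130,330:345].reshape(-1,3); print('bench z',b[:,2].mean(), P[300:320,330:390,2].mean(),P[180:200,180:220,2].mean())
for name,(u0,u1,v0,v1) in dict(f1=(228,304,140,178),f2=(228,304,188,222),raw=(195,286,238,270)).items():
    sub=P[v0:v1,u0:u1]; m=((sub[...,2]>0.010)&(sub[...,2]<0.024)).astype(np.uint8)
    n,l,st,_=cv2.connectedComponentsWithStats(m); k=1+np.argmax(st[1:,4]); q=sub[l==k]
    r=cv2.minAreaRect((q[:,:2]*1000).astype(np.float32)); print(name,len(q),q[:,2].mean(),r, q[:,:2].mean(0))
    bx=cv2.boxPoints(r)/1000; e=[bx[1]-bx[0],bx[2]-bx[1]]; e=max(e,key=np.linalg.norm); print('  ang',np.degrees(np.arctan2(e[1],e[0])), np.linalg.norm(e))
# stack: top slats
sub=P[180:275,80:175]
for lo,hi,nm in[(0.038,0.050,'top'),(0.022,0.034,'low'),(0.006,0.018,'board')]:
    m=((sub[...,2]>lo)&(sub[...,2]<hi)).astype(np.uint8); m2=cv2.morphologyEx(m,cv2.MORPH_OPEN,np.ones((3,3)))
    n,l,st,_=cv2.connectedComponentsWithStats(m2,connectivity=4)
    for k in range(1,n):
        if st[k,4]<60: continue
        q=sub[l==k]; r=cv2.minAreaRect((q[:,:2]*1000).astype(np.float32)); print(nm,len(q),q[:,2].mean(),r)
m=((sub[...,2]>.006)).astype(np.uint8); q=sub[m>0]; print('all',cv2.minAreaRect((q[:,:2]*1000).astype(np.float32)))
# table plane
sub=P[135:240,392:425].reshape(-1,3); 
A=sub; mu=A.mean(0); _,_,V=np.linalg.svd(A-mu); nrm=V[2]*np.sign(V[2,2]); print('table n',nrm,'tilt',np.degrees(np.arccos(nrm[2])),mu,'res',np.abs((A-mu)@nrm).max(), 'head', np.degrees(np.arctan2(-nrm[1],-nrm[0])))
E
cat > nets.py <<'E'
from h import *
import sys
def run(cam):
    c,p,d=snap(cam,cam+'n.png')
    for t in ['finished_a_center','raw_slat_center','stack_board','mid_a','low_a','bevel_table','table_lip','disc_center']:
        for r in landmark_of(t,cam)[:3]: print(cam,t,round(r['score'],2),toW(c,r['location']))
run('top');
E
python3 nets.py
```

```text
bench z 0.005328716134655447 0.001929987450730157 0.004009147593700929
f1 920 0.015544232298200929 ((645.5848999023438, 68.54097747802734), (40.95804214477539, 141.1678466796875), 5.03299617767334) [0.6451 0.069 ]
  ang -84.96702 0.14116785
f2 966 0.01563589009754059 ((532.9673461914062, 68.49375915527344), (40.14293670654297, 140.82066345214844), 4.262029647827148) [0.5328 0.0693]
  ang -85.73801 0.14082065
raw 1323 0.015811462830497034 ((417.5695495605469, 138.18255615234375), (40.02106475830078, 180.48399353027344), 4.063907146453857) [0.4176 0.1381]
  ang -85.9361 0.18048403
top 1080 0.043630555785661725 ((491.9394836425781, 361.5506591796875), (139.52874755859375, 40.14221954345703), 2.004209280014038)
top 1086 0.0434734816249711 ((481.03009033203125, 449.72332763671875), (139.29930114746094, 41.518768310546875), 4.374424457550049)
low 74 0.027397341552484022 ((533.4320068359375, 340.4264221191406), (38.54637145996094, 7.719528675079346), 2.7025845050811768)
low 331 0.027979992225331735 ((530.0235595703125, 411.95867919921875), (40.12168884277344, 45.3112907409668), 2.5879640579
[... 595 characters left out ...]
 373.2092590332031), 3.837386131286621)
table n [-0.0935 -0.9256  0.3668] tilt 68.48419995333279 [ 0.5496 -0.2129  0.1472] res 0.03587671838853919 head 84.23406204562683
top finished_a_center 0.67 [0.5319 0.0687 0.0112]
top raw_slat_center 0.78 [0.4143 0.1389 0.0083]
top raw_slat_center 0.51 [0.4432 0.4078 0.007 ]
top raw_slat_center 0.44 [0.4873 0.451  0.0288]
top stack_board 0.92 [ 0.4867  0.4023 -0.0077]
top mid_a 0.69 [0.4892 0.3645 0.028 ]
top mid_a 0.68 [0.4823 0.4544 0.0252]
top low_a 0.98 [0.443  0.4077 0.0092]
top low_a 0.73 [0.5318 0.4071 0.008 ]
top bevel_table 0.84 [ 0.5489 -0.2539  0.1726]
top table_lip 0.77 [ 0.5663 -0.1244  0.0984]
top disc_center 0.6 [ 0.5496 -0.2614  0.1686]
```

```bash
python3 - <<'E'
from h import *
for cam in ['top','scene']:
    z=np.load('pics/%s0.png.npz'%cam); c=dict(R=z['R'],t=z['t'],fx=z['k'][0],fy=z['k'][1],cx=z['k'][2],cy=z['k'][3])
    P=cloud(c,z['d'])
    sub=P[130:245,355:435] if cam=='top' else P[195:290,75:180]
    sub=sub.reshape(-1,3)
    if cam=='top': print(P[185,350:500:5])
    best=None; rng=np.random.default_rng(0)
    for i in range(500):
        a=sub[rng.choice(len(sub),3,False)]; n=np.cross(a[1]-a[0],a[2]-a[0]); 
        if np.linalg.norm(n)<1e-6: continue
        n/=np.linalg.norm(n); m=abs((sub-a[0])@n)<.0015
        if best is None or m.sum()>best.sum(): best=m
    A=sub[best]; mu=A.mean(0); _,_,V=np.linalg.svd(A-mu,full_matrices=False); n=V[2]*np.sign(V[2,2])
    print(cam,len(A),len(sub),'n',n,'tilt',np.degrees(np.arccos(n[2])),'uphill az',np.degrees(np.arctan2(-n[1],-n[0])),mu)
    # in-plane frame
    h=-n[:2]/np.linalg.norm(n[:2]); xs=A[:,:2]@h; ys=A[:,:2]@np.array([-h[1],h[0]])
    print(' extents',np.percentile(xs,[0,.5,99.5,100]),np.percentile(ys,[0,.5,99.5,100]),A[:,2].min(),A[:,2].max())
    r=cv2.minAreaRect((A[:,:2]*1000).astype(np.float32)); print(r)
z=np.load('pics/top0.png.npz');p=z['p']
cv2.imwrite('pics/topzoomS.png',cv2.resize(p[180:280,80:180],None,fx=6,fy=6,interpolation=cv2.INTER_CUBIC))
cv2.imwrite('pics/topzoomT.png',cv2.resize(p[110:270,340:512],None,fx=3.7,fy=3.7,interpolation=cv2.INTER_CUBIC))
E
```

```text
[[ 0.5762 -0.1309  0.0263]
 [ 0.5746 -0.1405  0.0339]
 [ 0.5624 -0.1295  0.1037]
 [ 0.5615 -0.139   0.1075]
 [ 0.5602 -0.1476  0.1138]
 [ 0.5595 -0.1572  0.1167]
 [ 0.5591 -0.1675  0.1177]
 [ 0.5574 -0.1749  0.126 ]
 [ 0.5565 -0.1837  0.1301]
 [ 0.5553 -0.1917  0.1359]
 [ 0.5543 -0.2002  0.1401]
 [ 0.5537 -0.2095  0.1424]
 [ 0.5526 -0.2172  0.1477]
 [ 0.5515 -0.2249  0.1529]
 [ 0.5507 -0.2332  0.1566]
 [ 0.5498 -0.2414  0.1602]
 [ 0.5484 -0.2476  0.1674]
 [ 0.5479 -0.2567  0.169 ]
 [ 0.546  -0.261   0.179 ]
 [ 0.543  -0.2611  0.1958]
 [ 0.54   -0.2603  0.2131]
 [ 0.5373 -0.2605  0.228 ]
 [ 0.5347 -0.2604  0.2428]
 [ 0.532  -0.2598  0.2577]
 [ 0.5302 -0.262   0.2674]
 [ 0.53   -0.2705  0.2674]
 [ 0.529  -0.2756  0.2724]
 [ 0.5287 -0.2832  0.2735]
 [ 0.5337 -0.3144  0.2414]
 [ 0.5338 -0.3243  0.2399]]
top 5883 9200 n [0.0592 0.4549 0.8886] tilt 27.305174748145436 uphill az -97.41107959662048 [ 0.5497 -0.1962  0.1375]
 extents [0.052  0.0532 0.183  0.1844] [0.4512 0.4539 0.6961 0.7009] 0.09952660593408508 0.16982452001790319
((556.6163940429688, -191.1768798828125), (131.17857360839844, 249.91448974609375), 83.1640853881836)
scene 5544 9975 n [0.0562 0.4559 0.8883] tilt 27.343067513723444 uphill az -97.02333504591209 [ 0.5706 -0.2007  0.1385]
 extents [0.0552 0.0561 0.1916 0.2128] [0.448  0.4514 0.6993 0.7012] 0.09917563505870337 0.18284877918548198
((553.8137817382812, -202.8155975341797), (157.0504608154297, 253.44154357910156), 82.61856842041016)
```

View pics/topzoomS.png

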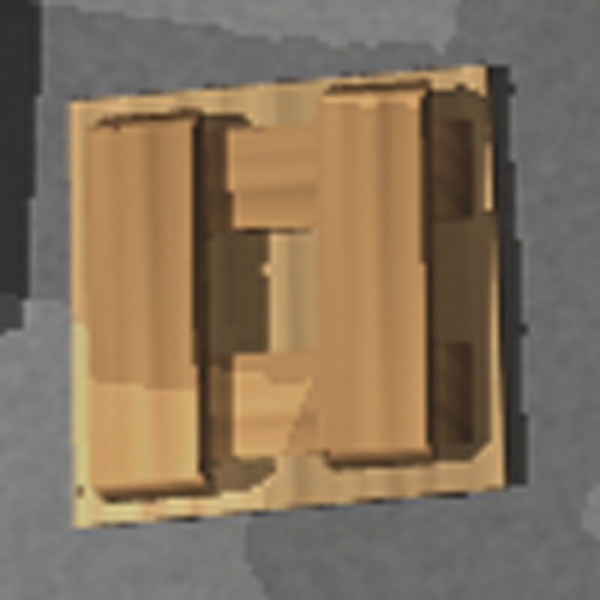

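View pics/topzoomT.png

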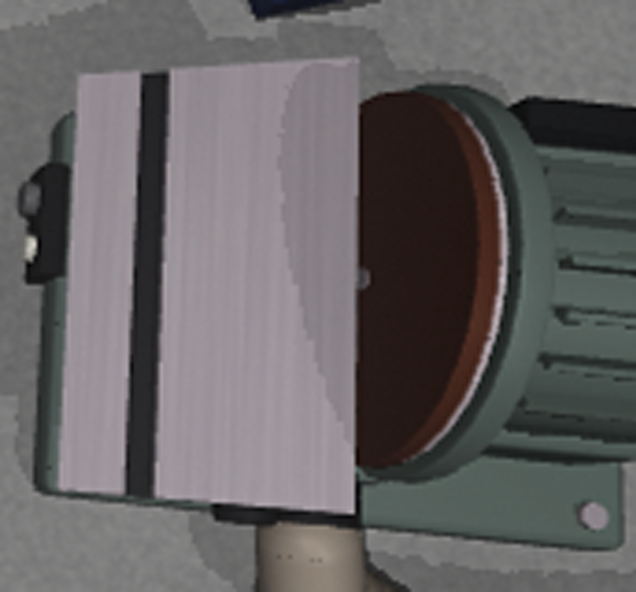

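```bash
python3 - <<'E'
from h import *
z=np.load('pics/top0.png.npz'); R,t=z['R'],z['t'];fx,fy,cx,cy=z['k']
def onplane(u,v,h):
    d=R.T@np.array([(u-cx)/fx,(v-cy)/fy,1]); o=-R.T@t; return (o+d*(h-o[2])/d[2])[:2]
Z=lambda a:( (a[0]+.5)/6-.5+80,(a[1]+.5)/6-.5+180)
for nm,h,pts in [('board',.012,[(68,100),(488,65),(507,485),(75,528)]),('midL',.044,[(90,128),(193,119),(205,485),(97,495)]),('midR',.044,[(322,97),(423,90),(432,455),(327,460)])]:
    q=np.array([onplane(*Z(a),h) for a in pts]); print(nm,q.mean(0)); 
    for i in range(4):
        e=q[(i+1)%4]-q[i]; print('  len %.4f ang %.2f'%(np.linalg.norm(e),np.degrees(np.arctan2(e[1],e[0]))))
c=dict(R=R,t=t,fx=fx,fy=fy,cx=cx,cy=cy); P=cloud(c,z['d'])[180:275,80:175]
# slat axis from fitted line PCA of top faces
m=((P[...,2]>.038)&(P[...,2]<.05)).astype(np.uint8); n,l,st,_=cv2.connectedComponentsWithStats(cv2.morphologyEx(m,cv2.MORPH_OPEN,np.ones((3,3))),connectivity=4)
for k in range(1,n):
    if st[k,4]<100: continue
    q=P[l==k][:,:2]; vx=cv2.fitLine(q.astype(np.float32),cv2.DIST_L2,0,1e-4,1e-4).ravel(); print('mid',q.mean(0),np.degrees(np.arctan2(vx[1],vx[0])))
E
```

```text
board [0.486  0.4055]
  len 0.1700 ang -86.43
  len 0.1676 ang -176.26
  len 0.1691 ang 94.32
  len 0.1699 ang 4.07
midL [0.4802 0.4472]
  len 0.0399 ang -86.20
  len 0.1400 ang -175.58
  len 0.0407 ang 93.94
  len 0.1401 ang 4.12
midR [0.4902 0.3596]
  len 0.0393 ang -87.25
  len 0.1400 ang -177.11
  len 0.0397 ang 91.41
  len 0.1391 ang 2.75
mid [0.4908 0.3614] 1.6521896
mid [0.4797 0.4492] 4.3528504
```

```bash
cat > g.py <<'E'
import sys
from h import *
def plan(x,y,z,az):
    s=state(); M=Rn.from_quat(s['tool_rot']).as_matrix(); d=np.array([x,y,z])-s['tcp_pos']
    a=np.degrees(np.arctan2(M[1,0],M[0,0])); yaw=(a-az+90)%180-90
    print('t%.2f'%s['t'],'pos',s['tcp_pos'],'az %.2f'%a,'F',s['ft_force'],'w %.4f'%s['width'],'-> t[xyz] cm',(M.T@d*100).round(2),'yaw %.1f'%yaw,'j6 %.2f'%s['joint_positions'][5])
if __name__=='__main__': plan(*map(float,sys.argv[1:5]))
E
python3 g.py 0.645 0.069 0.2 5.0
```

```text
t0.60 pos [0.2083 0.6421 0.2097] az 72.02 F [ 0.6238 -0.2951 -0.3214] w 0.0882 -> t[xyz] cm [-41.03   0.97 -59.22] yaw 67.0 j6 -0.04
```

Call:
arm_command:
  moves:
    - {"tx":-41,"ty":0,"tz":-59.2,"yaw":67}
    - {"tx":-41,"ty":0,"tz":-59.2,"yaw":67}
    - {"tx":-41,"ty":0,"tz":-59.2,"yaw":67}
    - {"tx":-41,"ty":0,"tz":-59.2,"yaw":67}
    - {"tx":-41,"ty":0,"tz":-59.2,"yaw":67}
    - {"tx":-41,"ty":0,"tz":-59.2,"yaw":67}
    - {"tx":-41,"ty":0,"tz":-59.2,"yaw":67}
    - {"tx":-41,"ty":0,"tz":-59.2,"yaw":67}
  gripper: 6.5

```text
t: 1.4
tcp_pos: [0.4518, 0.3223, 0.2101]
tool_rot: [-0.706, -0.029, 0.029, 0.707]
ft_force: [-0.2, 0.8, 0.4]
width: 0.065
```

```bash
python3 g.py 0.645 0.069 0.15 5.0
```

```text
t1.40 pos [0.4518 0.3223 0.2101] az 4.71 F [-0.1781  0.833   0.351 ] w 0.0650 -> t[xyz] cm [ 17.17   6.02 -26.83] yaw -0.3 j6 0.49
```

Call:
arm_command:
  moves:
    - {"tx":17.2,"ty":6,"tz":-26.8}
    - {"tx":17.2,"ty":6,"tz":-26.8}
    - {"tx":17.2,"ty":6,"tz":-26.8}
    - {"tx":17.2,"ty":6,"tz":-26.8}
    - {"tx":17.2,"ty":6,"tz":-26.8}
    - {"tx":17.2,"ty":6,"tz":-26.8}
    - {"tx":17.2,"ty":6,"tz":-26.8}
    - {"tx":17.2,"ty":6,"tz":-26.8}

```text
invalid input at $.moves[0]: expected keys tx, ty, tz, yaw
```

```bash
python3 - <<'E'
from h import *
from g import plan
plan(0.645,.069,.004,5)
c,p,d=snap('wrist','w1.png')
P=cloud(c,d); m=((P[...,2]>.010)&(P[...,2]<.024)&(abs(P[...,0]-.645)<.05)&(abs(P[...,1]-.069)<.1)).astype(np.uint8)
n,l,st,_=cv2.connectedComponentsWithStats(m); k=1+np.argmax(st[1:,4]); q=P[l==k]
print(st[k],q[:,2].mean(),cv2.minAreaRect((q[:,:2]*1000).astype(np.float32)))
E
```

```text
t1.40 pos [0.4518 0.3223 0.2101] az 4.71 F [-0.1781  0.833   0.351 ] w 0.0650 -> t[xyz] cm [ 17.15  20.62 -26.84] yaw -0.3 j6 0.49
[362 360  14  24 200] 0.014844764644441781 ((636.6856079101562, 37.35479736328125), (16.3211669921875, 45.89878463745117), 6.928738594055176)
```

View pics/w1.png

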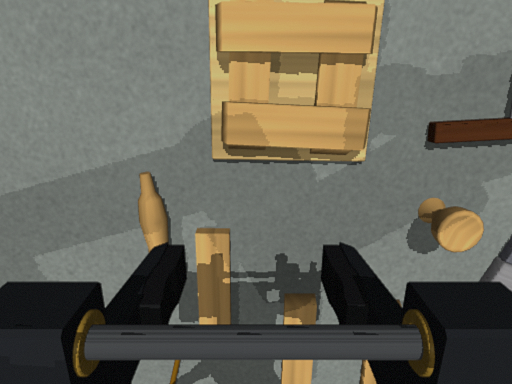

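Call:
arm_command:
  moves:
    - {"tx":17.2,"ty":6,"tz":-26.8,"yaw":0}
    - {"tx":17.2,"ty":6,"tz":-26.8,"yaw":0}
    - {"tx":17.2,"ty":6,"tz":-26.8,"yaw":0}
    - {"tx":17.2,"ty":6,"tz":-26.8,"yaw":0}
    - {"tx":17.2,"ty":6,"tz":-26.8,"yaw":0}
    - {"tx":17.2,"ty":6,"tz":-26.8,"yaw":0}
    - {"tx":17.2,"ty":6,"tz":-26.8,"yaw":0}
    - {"tx":17.2,"ty":6,"tz":-26.8,"yaw":0}

```text
t: 2.25
tcp_pos: [0.6469, 0.069, 0.1485]
tool_rot: [0.707, 0.029, -0.03, -0.706]
ft_force: [0.4, 0.9, -0.8]
width: 0.0651
```

```bash
python3 - <<'E'
from h import *
from g import plan
plan(0.645,.069,.004,5)
c,p,d=snap('wrist','w2.png')
P=cloud(c,d)
print(P[::60,::80,2])
m=((P[...,2]>.008)&(P[...,2]<.024)&(abs(P[...,0]-.645)<.05)&(abs(P[...,1]-.069)<.1)).astype(np.uint8)
n,l,st,_=cv2.connectedComponentsWithStats(m)
for k in range(1,n):
  if st[k,4]>300: q=P[l==k]; print(st[k],q[:,2].mean(),cv2.minAreaRect((q[:,:2]*1000).astype(np.float32)))
z=np.load('pics/w1.png.npz'); c=dict(R=z['R'],t=z['t'],fx=z['k'][0],fy=z['k'][1],cx=z['k'][2],cy=z['k'][3]); P=cloud(c,z['d'])[:170,190:400]
for lo,hi in [(.006,.018),(.022,.034),(.038,.05)]:
    m=((P[...,2]>lo)&(P[...,2]<hi)).astype(np.uint8); n,l,st,_=cv2.connectedComponentsWithStats(cv2.morphologyEx(m,cv2.MORPH_OPEN,np.ones((3,3))),connectivity=4)
    for k in range(1,n):
        if st[k,4]<300: continue
        q=P[l==k]; print(lo,st[k,4],q[:,2].mean(),cv2.minAreaRect((q[:,:2]*1000).astype(np.float32)))
E
```

```text
t2.25 pos [0.6469 0.069  0.1485] az 4.82 F [ 0.3955  0.8829 -0.8151] w 0.0651 -> t[xyz] cm [-0.17 14.45  0.02] yaw -0.2 j6 -0.02
[[ 0.0119  0.0013 -0.0006 -0.0013 -0.0004 -0.001  -0.0009]
 [ 0.0147  0.0002 -0.001   0.0015  0.0003  0.0064  0.0105]
 [ 0.0161 -0.0009 -0.0007  0.0157  0.0012  0.0002  0.0322]
 [-0.0002  0.0008 -0.0008  0.0169 -0.0003  0.035   0.0031]
 [-0.0004  0.0002 -0.0004  0.0003  0.0327  0.0008  0.044 ]
 [ 0.2538  0.255   0.221  -0.0014 -0.0004  0.0004  0.2541]
 [ 0.2654  0.2618  0.0342  0.0291 -0.0001  0.2488  0.2652]]
[ 228   90   47  149 6400] 0.015620581548245572 ((645.6762084960938, 72.9539794921875), (40.07709503173828, 139.39202880859375), 5.472161293029785)
0.006 3492 0.011805563340900029 ((485.848876953125, 400.9563293457031), (169.6988067626953, 155.88369750976562), 3.79817795753479)
0.006 1203 0.01174602932767443 ((554.4923706054688, 435.9789733886719), (30.460369110107422, 100.5381088256836), 5.295787334442139)
0.006 2456 0.011853540069339145 ((486.1694030761719, 408.49237060546875), (48.54600524902344, 50.49763107299805), 2.673863649368286)
0.022 2078 0.027882027452934915 ((441.4953918457031, 405.8180236816406), (39.797000885009766, 47.50041961669922), 3.4379074573516846)
0.022 2247 0.02774630483364764 ((530.0499877929688, 410.83843994140625), (40.52015686035156, 50.115638732910156), 2.2314696311950684)
0.038 7581 0.043753992577027355 ((481.09271240234375, 452.2049560546875), (139.8383026123047, 40.27248001098633), 3.856031656265259)
0.038 5816 0.043680347189737054 ((491.44366455078125, 364.4475402832031), (139.69081115722656, 40.19443130493164), 2.110642671585083)
```

View pics/w2.png

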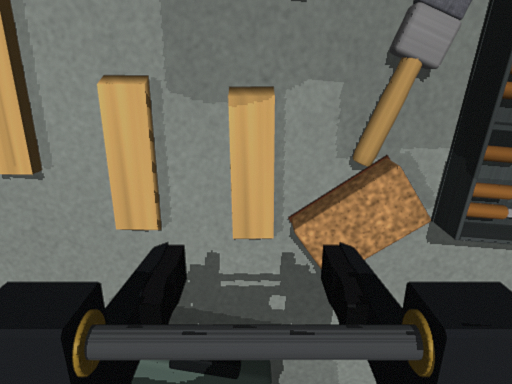

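```bash
python3 - <<'E'
from h import *
z=np.load('pics/w2.png.npz'); c=dict(R=z['R'],t=z['t'],fx=z['k'][0],fy=z['k'][1],cx=z['k'][2],cy=z['k'][3]); P=cloud(c,z['d'])
for v,u in [(215,295),(190,320),(225,292),(160,388),(250,320),(220,430),(265,330)]: print(u,v,P[v,u])
z=np.load('pics/top0.png.npz'); c=dict(R=z['R'],t=z['t'],fx=z['k'][0],fy=z['k'][1],cx=z['k'][2],cy=z['k'][3]); P=cloud(c,z['d'])
q=P[90:150,250:310]; q=q[(q[...,2]>.022)&(q[...,2]<.05)]; print(cv2.boxPoints(cv2.minAreaRect((q[:,:2]*1000).astype(np.float32))))
E
```

```text
295 215 [0.6925 0.0268 0.0037]
320 190 [ 0.7146  0.0536 -0.0008]
292 225 [0.6914 0.0143 0.0002]
388 160 [0.7704 0.0913 0.0103]
320 250 [0.7153 0.0057 0.0338]
430 220 [0.8112 0.0437 0.0322]
330 265 [0.6789 0.0813 0.1951]
[[686.2296  21.8823]
 [727.9122 -29.2843]
 [813.7592  40.6506]
 [772.0765  91.8172]]
```

Call:
arm_command:
  moves:
    - {"tx":-0.15,"ty":5,"tz":0.2,"yaw":0}
    - {"tx":-0.15,"ty":10,"tz":0.2,"yaw":0}
    - {"tx":-0.15,"ty":12.5,"tz":0.2,"yaw":0}
    - {"tx":-0.15,"ty":14.3,"tz":0.2,"yaw":0}
    - {"tx":-0.15,"ty":14.3,"tz":0.2,"yaw":0}
  gripper: 5.6

```text
t: 2.8
tcp_pos: [0.6402, 0.0754, 0.0036]
tool_rot: [-0.706, -0.029, 0.034, 0.706]
ft_force: [-0.1, 1.4, 0.9]
width: 0.0564
```

Call:
arm_command:
  moves:
    - {"tx":0,"ty":0,"tz":0,"yaw":0}
    - {"tx":0,"ty":0,"tz":0,"yaw":0}
    - {"tx":0,"ty":0,"tz":0,"yaw":0}
    - {"tx":0,"ty":0,"tz":0,"yaw":0}
  gripper: 3
  force: 25

```text
t: 3.2
tcp_pos: [0.6451, 0.0741, 0.0084]
tool_rot: [-0.706, -0.032, 0.03, 0.706]
ft_force: [-0.1, -0.6, -0.0]
width: 0.03
```

```bash
python3 g.py 0.6459 0.071 0.15 5.0
```

```text
t3.20 pos [0.6451 0.0741 0.0084] az 5.03 F [-0.0666 -0.6218 -0.0361] w 0.0300 -> t[xyz] cm [  0.09 -14.16  -0.31] yaw 0.0 j6 -0.01
```

```bash
python3 - <<'E'
from h import *
snap('scene','s2.png'); snap('wrist','w3.png')
p=cv2.imread('pics/s2.png'); cv2.imwrite('pics/s2z.png',cv2.resize(p[100:320,150:400],None,fx=2.6,fy=2.6))
print(state())
E
```

```text
{'t': 3.3, 'joint_positions': array([ 0.0757,  0.4009,  1.8255,  0.    ,  0.9138, -0.0118]), 'joint_vel': array([-0.003 ,  0.0069,  0.0055, -0.0032, -0.0005, -0.0014]), 'joint_efforts': array([  0.0702, -51.3713, -29.6797,   0.065 ,   0.0055,   0.0005]), 'tcp_pos': array([0.6446, 0.0739, 0.0077]), 'tool_rot': array([-0.7064, -0.0315,  0.0304,  0.7064]), 'ft_force': array([ 1.4853, -0.0174, -0.1416]), 'torque': array([-0.0444,  0.0619, -0.0139]), 'width': 0.029961028990237826}
```

View pics/s2z.png

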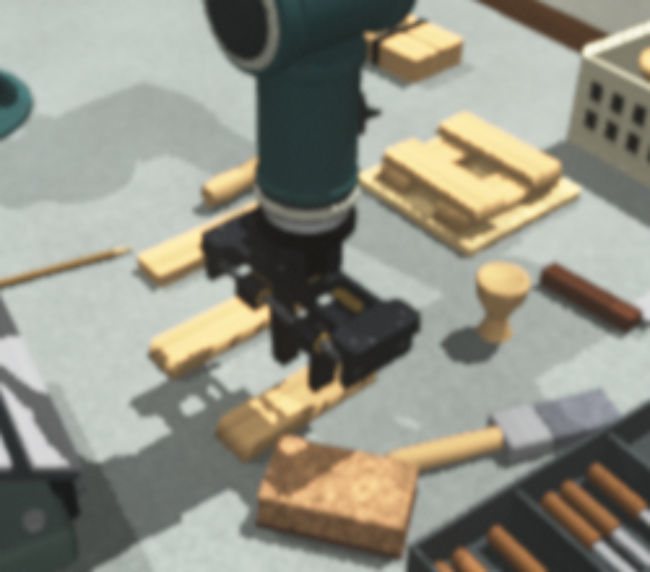

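View pics/w3.png

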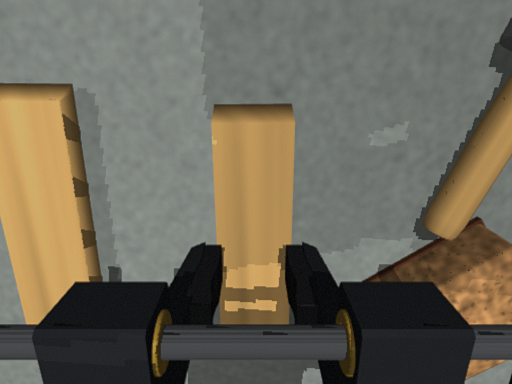

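```bash
python3 - <<'E'
from h import *
z=np.load('pics/w3.png.npz'); c=dict(R=z['R'],t=z['t'],fx=z['k'][0],fy=z['k'][1],cx=z['k'][2],cy=z['k'][3]); P=cloud(c,z['d'])
for v in (200,235,247,260,290): print(v); print(P[v,180:330:6][:,[0,1,2]].round(3).tolist())
E
```

```text
200
[[0.603, 0.089, -0.0], [0.606, 0.089, -0.001], [0.609, 0.09, -0.0], [0.613, 0.09, -0.0], [0.616, 0.091, 0.001], [0.619, 0.091, -0.0], [0.624, 0.097, 0.016], [0.627, 0.097, 0.015], [0.63, 0.098, 0.017], [0.633, 0.097, 0.015], [0.636, 0.098, 0.016], [0.639, 0.098, 0.016], [0.643, 0.098, 0.016], [0.646, 0.099, 0.015], [0.649, 0.099, 0.016], [0.652, 0.099, 0.016], [0.655, 0.099, 0.015], [0.658, 0.1, 0.016], [0.661, 0.1, 0.016], [0.666, 0.095, 0.0], [0.67, 0.095, 0.0], [0.673, 0.096, 0.0], [0.677, 0.096, -0.001], [0.68, 0.096, 0.0], [0.683, 0.097, 0.0]]
235
[[0.603, 0.068, 0.0], [0.607, 0.068, -0.0], [0.61, 0.068, -0.001], [0.614, 0.068, -0.0], [0.617, 0.069, -0.0], [0.62, 0.069, -0.0], [0.624, 0.069, -0.0], [0.628, 0.077, 0.016], [0.632, 0.077, 0.015], [0.635, 0.078, 0.016], [0.638, 0.079, 0.016], [0.641, 0.079, 0.017], [0.644, 0.079, 0.016], [0.647, 0.079, 0.016], [0.651, 0.079, 0.015], [0.654, 0.08, 0.016], [0.657, 0.08, 0.015], [0.66, 0.08, 0.015], [0.663, 0.08, 0.015], [0.669, 0.074, 0.0], [0.673, 0.073, -0.001], [0.676, 0.075, 0.002], [0.68, 0.075, 0.0], [0.683, 0.075, 0.0], [0.
[... 1041 characters left out ...]
85, 0.051], [0.664, 0.086, 0.051], [0.667, 0.086, 0.052], [0.669, 0.087, 0.054], [0.672, 0.087, 0.053], [0.689, 0.059, -0.0]]
290
[[0.618, 0.083, 0.075], [0.62, 0.083, 0.075], [0.622, 0.081, 0.072], [0.624, 0.082, 0.073], [0.626, 0.082, 0.073], [0.628, 0.082, 0.073], [0.63, 0.072, 0.058], [0.63, 0.044, 0.016], [0.634, 0.044, 0.016], [0.637, 0.044, 0.016], [0.64, 0.044, 0.016], [0.644, 0.044, 0.015], [0.647, 0.045, 0.016], [0.651, 0.045, 0.016], [0.654, 0.045, 0.015], [0.657, 0.046, 0.016], [0.661, 0.046, 0.016], [0.664, 0.046, 0.015], [0.661, 0.072, 0.054], [0.661, 0.078, 0.063], [0.662, 0.085, 0.073], [0.664, 0.086, 0.075], [0.666, 0.086, 0.073], [0.668, 0.088, 0.076], [0.67, 0.087, 0.075]]
```

```bash
python3 - <<'E'
from h import *
z=np.load('pics/s2.png.npz'); c=dict(R=z['R'],t=z['t'],fx=z['k'][0],fy=z['k'][1],cx=z['k'][2],cy=z['k'][3]); P=cloud(c,z['d'])
def pr(X):
    q=z['R']@np.array(X)+z['t']; return (q[0]/q[2]*c['fx']+c['cx'],q[1]/q[2]*c['fy']+c['cy'],q[2])
for X in [(.6446,.0739,.0077),(.6596,.075,.0077),(.6296,.072,.0077),(.6596,.075,.04)]: print(X,pr(X))
for u in (264,268,272,276,280):
    print(u,[P[v,u].round(3).tolist() for v in range(232,256,3)])
p=z['p']; cv2.imwrite('pics/s2y.png',cv2.resize(p[205:275,225:325],None,fx=8,fy=8,interpolation=cv2.INTER_NEAREST))
E
```

```text
(0.6446, 0.0739, 0.0077) (np.float64(265.7968307906939), np.float64(252.92875721143915), np.float64(0.9151769105558578))
(0.6596, 0.075, 0.0077) (np.float64(270.23783855454275), np.float64(256.8330710484888), np.float64(0.9056292693989236))
(0.6296, 0.072, 0.0077) (np.float64(261.15184709436477), np.float64(249.25010601249767), np.float64(0.9243656469887873))
(0.6596, 0.075, 0.04) (np.float64(270.56684933404784), np.float64(246.07852476702857), np.float64(0.886503362630194))
264 [[0.68, 0.042, 0.112], [0.628, 0.08, 0.045], [0.629, 0.08, 0.037], [0.603, 0.099, -0.003], [0.625, 0.083, 0.015], [0.634, 0.076, 0.016], [0.641, 0.072, 0.014], [0.649, 0.066, 0.016]]
268 [[0.689, 0.045, 0.118], [0.692, 0.043, 0.113], [0.602, 0.111, -0.001], [0.661, 0.066, 0.061], [0.661, 0.067, 0.052], [0.661, 0.067, 0.043], [0.646, 0.079, 0.015], [0.655, 0.072, 0.017]]
272 [[0.693, 0.052, 0.118], [0.692, 0.053, 0.108], [0.675, 0.066, 0.08], [0.676, 0.066, 0.072], [0.677, 0.066, 0.065], [0.675, 0.067, 0.054], [0.673, 0.069, 0.043], [0.659, 0.08, 0.016]]
276 [[0.699, 0.057, 0.119], [0.703, 0.054, 0.116], [0.676, 0.076, 0.076], [0.675, 0.077, 0.065], [0.674, 0.078, 0.056], [0.672, 0.08, 0.044], [0.654, 0.094, 0.013], [0.663, 0.088, 0.015]]
280 [[0.725, 0.046, 0.145], [0.724, 0.047, 0.136], [0.714, 0.055, 0.116], [0.64, 0.116, 0.017], [0.726, 0.047, 0.114], [0.726, 0.046, 0.107], [0.66, 0.101, 0.014], [0.661, 0.101, 0.006]]
```

View pics/s2y.png

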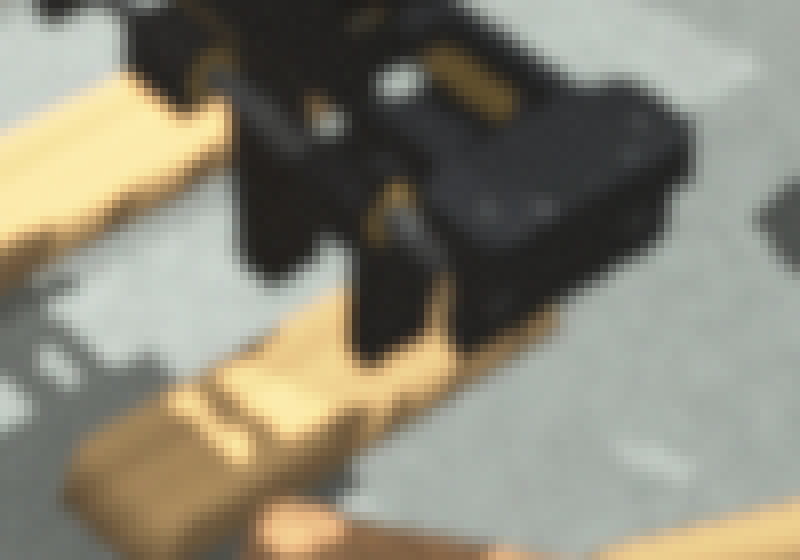

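```bash
python3 - <<'E'
from h import *
for f in ['wrist0','w1','w2','w3']:
    z=np.load('pics/%s.png.npz'%f); c=dict(R=z['R'],t=z['t'],fx=z['k'][0],fy=z['k'][1],cx=z['k'][2],cy=z['k'][3]); P=cloud(c,z['d']); d=z['d']
    m=(d<.22)&(d>.05); P2=P[240:275][m[240:275]]
    print(f,'cam',(-z['R'].T@z['t']),'min finger z',np.percentile(P2[:,2],[0,1,5]), P2[np.argsort(P2[:,2])[:400]].mean(0))
z=np.load('pics/scene0.png.npz'); c=dict(R=z['R'],t=z['t'],fx=z['k'][0],fy=z['k'][1],cx=z['k'][2],cy=z['k'][3]); P=cloud(c,z['d'])
q=P[:60,300:375]; m=(q[...,2]>.1)&(q[...,2]<.3)&(abs(q[...,0]-.2)<.12)&(abs(q[...,1]-.64)<.12); print(np.percentile(q[m][:,2],[0,1,5]),m.sum())
E
```

```text
wrist0 cam [0.1292 0.6683 0.3834] min finger z [0.2355 0.2372 0.2387] [0.203  0.6461 0.2393]
w1 cam [0.4453 0.4063 0.3851] min finger z [0.2374 0.2385 0.2404] [0.4514 0.33   0.2412]
w2 cam [0.6405 0.1533 0.3233] min finger z [0.1761 0.1772 0.1788] [0.6472 0.077  0.1796]
w3 cam [0.6377 0.158  0.1829] min finger z [-0.0027 -0.0014 -0.0009] [ 0.6446  0.0568 -0.0014]
[0.2359 0.2364 0.2407] 265
```

Call:
arm_command:
  moves:
    - {"tx":0,"ty":0,"tz":0,"yaw":0}
    - {"tx":0.05,"ty":0,"tz":-0.2,"yaw":0}
    - {"tx":0.05,"ty":1.5,"tz":-0.2,"yaw":0}
    - {"tx":0.05,"ty":2.3,"tz":-0.2,"yaw":0}
    - {"tx":0.05,"ty":3.0,"tz":-0.2,"yaw":0}
    - {"tx":0.05,"ty":3.0,"tz":-0.2,"yaw":0}
  gripper: 5.8

```text
t: 3.9
tcp_pos: [0.6427, 0.0717, -0.0257]
tool_rot: [0.706, 0.03, -0.032, -0.706]
ft_force: [-0.1, 0.7, 0.3]
width: 0.0575
```

Call:
arm_command:
  moves:
    - {"tx":0,"ty":0,"tz":0,"yaw":0}
    - {"tx":0,"ty":0,"tz":0,"yaw":0}
    - {"tx":0,"ty":0,"tz":0,"yaw":0}
    - {"tx":0,"ty":0,"tz":0,"yaw":0}
  gripper: 3
  force: 25

```text
t: 4.3
tcp_pos: [0.645, 0.072, -0.0229]
tool_rot: [-0.706, -0.031, 0.031, 0.706]
ft_force: [-0.7, 0.1, 0.5]
width: 0.0398
```

```bash
sed -i 's/np.array(\[x,y,z\])/np.array([x,y,z-.029])/' g.py; python3 g.py 0.6459 0.071 0.15 5.0
```

```text
t4.30 pos [ 0.645   0.072  -0.0229] az 5.02 F [-0.6694  0.1382  0.4883] w 0.0398 -> t[xyz] cm [  0.09 -14.39  -0.1 ] yaw 0.0 j6 -0.01
```

```bash
python3 g.py 0.531 0.411 0.13 3.9;python3 g.py 0.531 0.411 0.0515 3.9
```

```text
t4.30 pos [ 0.645   0.072  -0.0229] az 5.02 F [-0.6694  0.1382  0.4883] w 0.0398 -> t[xyz] cm [ -8.38 -12.39  34.77] yaw 1.1 j6 -0.01
t4.30 pos [ 0.645   0.072  -0.0229] az 5.02 F [-0.6694  0.1382  0.4883] w 0.0398 -> t[xyz] cm [-8.39 -4.54 34.77] yaw 1.1 j6 -0.01
```

Call:
arm_command:
  moves:
    - {"tx":0,"ty":-4.5,"tz":0,"yaw":0}
    - {"tx":0,"ty":-9,"tz":0,"yaw":0}
    - {"tx":-0.8,"ty":-12.4,"tz":3.5,"yaw":1.1}
    - {"tx":-2,"ty":-12.4,"tz":8.3,"yaw":1.1}
    - {"tx":-3.1,"ty":-12.4,"tz":13,"yaw":1.1}
    - {"tx":-4.3,"ty":-12.4,"tz":17.8,"yaw":1.1}
    - {"tx":-5.4,"ty":-12.4,"tz":22.5,"yaw":1.1}
    - {"tx":-6.6,"ty":-12.4,"tz":27.3,"yaw":1.1}

```text
t: 5.1
tcp_pos: [0.5542, 0.3397, 0.1011]
tool_rot: [-0.707, -0.024, 0.024, 0.707]
ft_force: [0.5, -0.2, -0.6]
width: 0.0395
```

```bash
python3 g.py 0.531 0.411 0.13 3.9
```

```text
t5.10 pos [0.5542 0.3397 0.1011] az 3.90 F [ 0.5348 -0.2372 -0.6403] w 0.0395 -> t[xyz] cm [-1.83  0.01  7.27] yaw 0.0 j6 0.44
```

Call:
arm_command:
  moves:
    - {"tx":-0.9,"ty":0,"tz":3.6,"yaw":0}
    - {"tx":-1.8,"ty":0,"tz":7.2,"yaw":0}
    - {"tx":-1.8,"ty":0,"tz":7.2,"yaw":0}
    - {"tx":-1.8,"ty":0,"tz":7.2,"yaw":0}
    - {"tx":-1.8,"ty":0,"tz":7.2,"yaw":0}

```text
t: 5.6
tcp_pos: [0.5323, 0.4077, 0.1006]
tool_rot: [0.707, 0.024, -0.024, -0.706]
ft_force: [-0.1, -0.0, -0.8]
width: 0.0398
```

```bash
python3 - <<'E'
from h import *
from g import plan
plan(.531,.411,.051,3.9)
c,p,d=snap('wrist','w4.png'); snap('top','t4.png')
plan(.531,.411,.051,3.9)
E
```

```text
t5.60 pos [0.5323 0.4077 0.1006] az 3.90 F [-0.1282 -0.0394 -0.8001] w 0.0398 -> t[xyz] cm [-0.1   7.86  0.34] yaw -0.0 j6 0.55
t5.70 pos [0.5326 0.4073 0.1007] az 3.83 F [ 0.3947 -0.0666 -1.3914] w 0.0398 -> t[xyz] cm [-0.14  7.87  0.38] yaw -0.1 j6 0.55
```

View pics/w4.png

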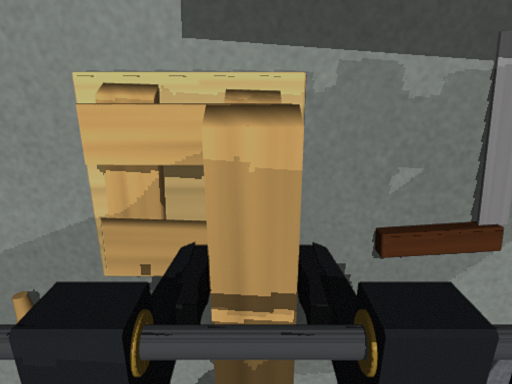

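View pics/t4.png

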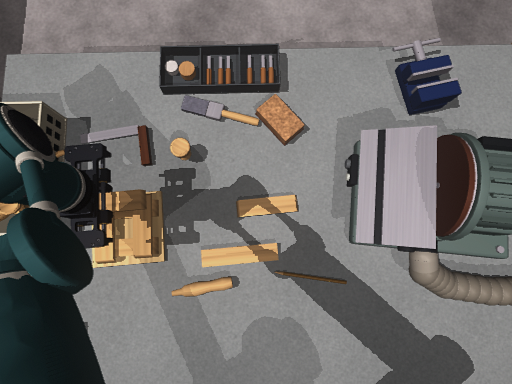

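Call:
arm_command:
  moves:
    - {"tx":-0.1,"ty":2.5,"tz":0.35,"yaw":0}
    - {"tx":-0.1,"ty":5,"tz":0.35,"yaw":0}
    - {"tx":-0.1,"ty":6.6,"tz":0.35,"yaw":0}
    - {"tx":-0.1,"ty":7.4,"tz":0.35,"yaw":0}
    - {"tx":-0.1,"ty":7.7,"tz":0.35,"yaw":0}
    - {"tx":-0.1,"ty":7.8,"tz":0.35,"yaw":0}
    - {"tx":-0.1,"ty":7.8,"tz":0.35,"yaw":0}

```text
t: 6.4
tcp_pos: [0.5317, 0.4125, 0.0237]
tool_rot: [-0.706, -0.025, 0.024, 0.707]
ft_force: [0.0, -0.4, -0.9]
width: 0.0394
```

```bash
python3 g.py 0.531 0.411 0.05 3.9
```

```text
t6.40 pos [0.5317 0.4125 0.0237] az 3.91 F [ 0.0132 -0.3676 -0.9036] w 0.0394 -> t[xyz] cm [-0.08  0.27 -0.15] yaw 0.0 j6 0.55
```

Call:
arm_command:
  moves:
    - {"tx":0,"ty":0.1,"tz":-0.1,"yaw":0}
    - {"tx":0,"ty":0.2,"tz":-0.1,"yaw":0}
    - {"tx":0,"ty":0.2,"tz":-0.1,"yaw":0}

```text
t: 6.7
tcp_pos: [0.5311, 0.4113, 0.0211]
tool_rot: [-0.707, -0.024, 0.024, 0.707]
ft_force: [-0.5, -0.9, 0.8]
width: 0.0396
```

Call:
arm_command:
  moves:
    - {"tx":0,"ty":0.05,"tz":0,"yaw":0}
    - {"tx":0,"ty":0.05,"tz":0,"yaw":0}
    - {"tx":0,"ty":0.05,"tz":0,"yaw":0}
    - {"tx":0,"ty":-2,"tz":0,"yaw":0}
    - {"tx":0,"ty":-6,"tz":0,"yaw":0}
    - {"tx":0,"ty":-8,"tz":0,"yaw":0}
  gripper: 5.6

```text
t: 7.3
tcp_pos: [0.5322, 0.412, 0.1038]
tool_rot: [-0.706, -0.025, 0.023, 0.707]
ft_force: [0.7, 1.9, 0.9]
width: 0.056
```

```bash
python3 - <<'E'
from h import *
from g import plan
c,p,d=snap('wrist','w5.png'); P=cloud(c,d)
m=((P[...,2]>.052)&(P[...,2]<.068)&(abs(P[...,0]-.53)<.06)&(abs(P[...,1]-.41)<.12)).astype(np.uint8)
q=P[m>0]; print(cv2.minAreaRect((q[:,:2]*1000).astype(np.float32)),q[:,2].mean())
plan(.533,.071,.13,4.3)
E
```

```text
((531.7507934570312, 411.75909423828125), (40.25614929199219, 139.7088165283203), 4.289899826049805) 0.059619395423399134
t7.35 pos [0.534  0.4134 0.1074] az 3.92 F [0.6827 1.1508 2.4678] w 0.0557 -> t[xyz] cm [ -2.45   0.46 -34.15] yaw -0.4 j6 0.55
```

View pics/w5.png

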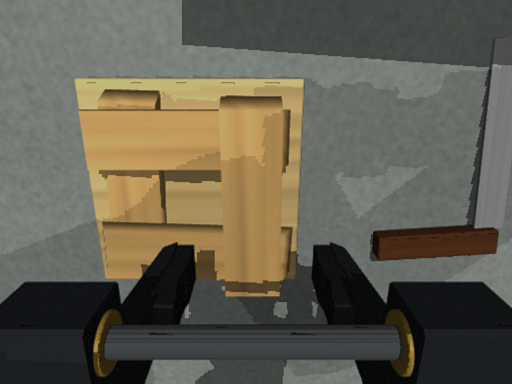

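Call:
arm_command:
  moves:
    - {"tx":-2.4,"ty":0,"tz":-34.1,"yaw":-0.4}
    - {"tx":-2.4,"ty":0,"tz":-34.1,"yaw":-0.4}
    - {"tx":-2.4,"ty":0,"tz":-34.1,"yaw":-0.4}
    - {"tx":-2.4,"ty":0,"tz":-34.1,"yaw":-0.4}
    - {"tx":-2.4,"ty":0,"tz":-34.1,"yaw":-0.4}
    - {"tx":-2.4,"ty":0,"tz":-34.1,"yaw":-0.4}
    - {"tx":-2.4,"ty":0,"tz":-34.1,"yaw":-0.4}
    - {"tx":-2.4,"ty":0,"tz":-34.1,"yaw":-0.4}

```text
t: 8.15
tcp_pos: [0.5296, 0.0648, 0.1]
tool_rot: [0.707, 0.024, -0.025, -0.706]
ft_force: [0.9, 0.2, 0.4]
width: 0.0561
```

Call:
arm_command:
  moves:
    - {"tx":0,"ty":0,"tz":0,"yaw":0}
    - {"tx":0,"ty":0,"tz":0,"yaw":0}

```text
t: 8.35
tcp_pos: [0.5302, 0.0701, 0.1004]
tool_rot: [-0.706, -0.027, 0.027, 0.707]
ft_force: [-0.3, -0.4, 0.6]
width: 0.056
```

```bash
python3 - <<'E'
from h import *
from g import plan
c,p,d=snap('wrist','w6.png'); P=cloud(c,d)
m=((P[...,2]>.008)&(P[...,2]<.024)&(abs(P[...,0]-.533)<.05)&(abs(P[...,1]-.069)<.1)).astype(np.uint8)
q=P[m>0]; print(len(q),cv2.minAreaRect((q[:,:2]*1000).astype(np.float32)),q[:,2].mean())
plan(.533,.072,.006,4.3)
E
```

```text
8613 ((532.9624633789062, 73.05123138427734), (40.08579635620117, 139.58091735839844), 4.456027984619141) 0.015626241232912876
t8.40 pos [0.5303 0.0704 0.1004] az 4.39 F [-0.557   1.0655  0.3258] w 0.0555 -> t[xyz] cm [ 0.29 12.34  0.13] yaw 0.1 j6 0.01
```

Call:
arm_command:
  moves:
    - {"tx":0.3,"ty":4,"tz":0.15,"yaw":0}
    - {"tx":0.3,"ty":8,"tz":0.15,"yaw":0}
    - {"tx":0.3,"ty":11,"tz":0.15,"yaw":0}
    - {"tx":0.3,"ty":12.3,"tz":0.15,"yaw":0}
    - {"tx":0.3,"ty":12.3,"tz":0.15,"yaw":0}
    - {"tx":0.3,"ty":12.3,"tz":0.15,"yaw":0}

```text
t: 9.0
tcp_pos: [0.5341, 0.0718, -0.0215]
tool_rot: [-0.707, -0.027, 0.027, 0.707]
ft_force: [0.4, -0.2, -0.0]
width: 0.0561
```

Call:
arm_command:
  moves:
    - {"tx":0,"ty":0,"tz":0,"yaw":0}
    - {"tx":0,"ty":0,"tz":0,"yaw":0}
    - {"tx":0,"ty":0,"tz":0,"yaw":0}
    - {"tx":0,"ty":0,"tz":0,"yaw":0}
  gripper: 3
  force: 25

```text
t: 9.4
tcp_pos: [0.5346, 0.0712, -0.0206]
tool_rot: [-0.706, -0.027, 0.026, 0.707]
ft_force: [-0.9, 0.3, 6.3]
width: 0.0396
```

```bash
python3 g.py 0.441 0.4045 0.15 3.9; python3 g.py .441 .4045 .05 3.9
```

```text
t9.40 pos [ 0.5346  0.0712 -0.0206] az 4.31 F [-0.8893  0.2765  6.3218] w 0.0396 -> t[xyz] cm [ -6.79 -14.17  33.95] yaw 0.4 j6 0.01
t9.40 pos [ 0.5346  0.0712 -0.0206] az 4.31 F [-0.8893  0.2765  6.3218] w 0.0396 -> t[xyz] cm [-6.82 -4.17 33.94] yaw 0.4 j6 0.01
```

Call:
arm_command:
  moves:
    - {"tx":0,"ty":-4.5,"tz":0,"yaw":0}
    - {"tx":0,"ty":-9,"tz":0,"yaw":0}
    - {"tx":-0.7,"ty":-12.5,"tz":3.5,"yaw":0.4}
    - {"tx":-1.6,"ty":-12.5,"tz":8.3,"yaw":0.4}
    - {"tx":-2.6,"ty":-12.5,"tz":13,"yaw":0.4}
    - {"tx":-3.5,"ty":-12.5,"tz":17.8,"yaw":0.4}
    - {"tx":-4.5,"ty":-12.5,"tz":22.5,"yaw":0.4}
    - {"tx":-5.4,"ty":-12.5,"tz":27.3,"yaw":0.4}

```text
t: 10.2
tcp_pos: [0.4581, 0.3407, 0.1032]
tool_rot: [-0.707, -0.024, 0.024, 0.707]
ft_force: [1.1, -0.2, -0.3]
width: 0.04
```

Call:
arm_command:
  moves:
    - {"tx":-0.8,"ty":0,"tz":3.8,"yaw":0}
    - {"tx":-1.4,"ty":0,"tz":6.6,"yaw":0}
    - {"tx":-1.4,"ty":0,"tz":6.6,"yaw":0}
    - {"tx":-1.4,"ty":0,"tz":6.6,"yaw":0}
    - {"tx":-1.4,"ty":0,"tz":6.6,"yaw":0}

```text
t: 10.7
tcp_pos: [0.4404, 0.4029, 0.1025]
tool_rot: [0.707, 0.024, -0.024, -0.706]
ft_force: [0.0, -0.1, -0.2]
width: 0.0399
```

```bash
python3 g.py .441 .4042 .053 3.9
```

```text
t10.70 pos [0.4404 0.4029 0.1025] az 3.88 F [ 0.0287 -0.0975 -0.1744] w 0.0399 -> t[xyz] cm [0.07 7.85 0.13] yaw -0.0 j6 0.63
```

Call:
arm_command:
  moves:
    - {"tx":0.05,"ty":3,"tz":0.15,"yaw":0}
    - {"tx":0.05,"ty":6,"tz":0.15,"yaw":0}
    - {"tx":0.05,"ty":7.2,"tz":0.15,"yaw":0}
    - {"tx":0.05,"ty":7.6,"tz":0.15,"yaw":0}
    - {"tx":0.05,"ty":7.8,"tz":0.15,"yaw":0}
    - {"tx":0.05,"ty":7.9,"tz":0.15,"yaw":0}
    - {"tx":0.05,"ty":7.9,"tz":0.15,"yaw":0}

```text
t: 11.4
tcp_pos: [0.4416, 0.4062, 0.025]
tool_rot: [-0.706, -0.025, 0.024, 0.707]
ft_force: [-0.1, -0.3, 0.3]
width: 0.0399
```

```bash
python3 g.py .441 .4042 .0515 3.9
```

```text
t11.40 pos [0.4416 0.4062 0.025 ] az 3.91 F [-0.0593 -0.3005  0.2848] w 0.0399 -> t[xyz] cm [-0.08  0.25 -0.19] yaw 0.0 j6 0.63
```

Call:
arm_command:
  moves:
    - {"tx":0,"ty":0.1,"tz":-0.15,"yaw":0}
    - {"tx":0,"ty":0.2,"tz":-0.15,"yaw":0}
    - {"tx":0,"ty":0.2,"tz":-0.15,"yaw":0}

```text
t: 11.7
tcp_pos: [0.4415, 0.4045, 0.0234]
tool_rot: [-0.706, -0.025, 0.024, 0.707]
ft_force: [-1.1, -1.7, 6.0]
width: 0.0395
```

Contact (6 N). Release and rise.

Call:
arm_command:
  moves:
    - {"tx":0,"ty":-0.05,"tz":0,"yaw":0}
    - {"tx":0,"ty":-0.05,"tz":0,"yaw":0}
    - {"tx":0,"ty":-0.05,"tz":0,"yaw":0}
    - {"tx":0,"ty":-2,"tz":0,"yaw":0}
    - {"tx":0,"ty":-6,"tz":0,"yaw":0}
    - {"tx":0,"ty":-9,"tz":0,"yaw":0}
    - {"tx":0,"ty":-9,"tz":0,"yaw":0}
  gripper: 5.6

```text
t: 12.4
tcp_pos: [0.4439, 0.4068, 0.1171]
tool_rot: [-0.705, -0.027, 0.022, 0.709]
ft_force: [-0.7, 0.2, 0.1]
width: 0.0559
```

```bash
python3 - <<'E'
from h import *
from g import plan
c,p,d=snap('wrist','w7.png'); P=cloud(c,d)
m=((P[...,2]>.052)&(P[...,2]<.068)&(abs(P[...,0]-.486)<.1)&(abs(P[...,1]-.41)<.12)).astype(np.uint8)
n,l,st,_=cv2.connectedComponentsWithStats(m)
for k in range(1,n):
  if st[k,4]>300: q=P[l==k]; print(st[k,4],cv2.minAreaRect((q[:,:2]*1000).astype(np.float32)),q[:,2].mean())
plan(.4176,.139,.13,4.1)
E
```

```text
10332 ((441.95574951171875, 405.87860107421875), (40.1360969543457, 139.51885986328125), 3.991672992706299) 0.05962723619961976
9952 ((531.7597045898438, 411.6377868652344), (41.59345245361328, 139.0928497314453), 4.0581278800964355) 0.05941979063361648
t12.45 pos [0.4425 0.4056 0.1145] az 3.92 F [-0.6341 -0.8739 -0.5938] w 0.0559 -> t[xyz] cm [ -4.32   1.25 -26.43] yaw -0.2 j6 0.63
```

View pics/w7.png

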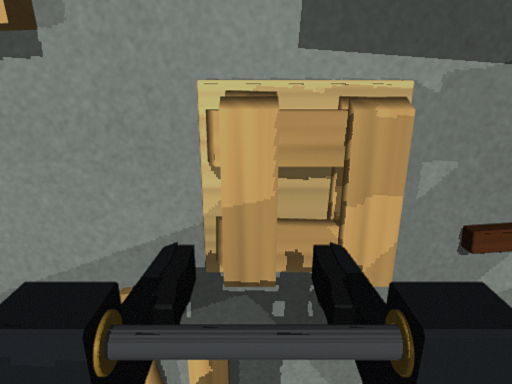

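Call:
arm_command:
  moves:
    - {"tx":-4.3,"ty":1,"tz":-27.3,"yaw":0}
    - {"tx":-4.3,"ty":1,"tz":-27.3,"yaw":0}
    - {"tx":-4.3,"ty":1,"tz":-27.3,"yaw":0}
    - {"tx":-4.3,"ty":1,"tz":-27.3,"yaw":0}
    - {"tx":-4.3,"ty":1,"tz":-27.3,"yaw":0}
    - {"tx":-4.3,"ty":1,"tz":-27.3,"yaw":0}
    - {"tx":-4.3,"ty":1,"tz":-27.3,"yaw":0}
    - {"tx":-4.3,"ty":1,"tz":-27.3,"yaw":0}

```text
t: 13.25
tcp_pos: [0.4158, 0.1284, 0.1006]
tool_rot: [-0.707, -0.023, 0.024, 0.707]
ft_force: [0.4, 0.2, -0.2]
width: 0.0559
```

Call:
arm_command:
  moves:
    - {"tx":0,"ty":0,"tz":0,"yaw":0}
    - {"tx":0,"ty":0,"tz":0,"yaw":0}
    - {"tx":0,"ty":0,"tz":0,"yaw":0}

```text
t: 13.55
tcp_pos: [0.4167, 0.1297, 0.1016]
tool_rot: [-0.707, -0.025, 0.025, 0.707]
ft_force: [-0.1, -0.3, -0.3]
width: 0.0562
```

```bash
python3 - <<'E'
from h import *
from g import plan
c,p,d=snap('wrist','w8.png'); P=cloud(c,d)
m=((P[...,2]>.008)&(P[...,2]<.024)&(abs(P[...,0]-.4176)<.05)&(abs(P[...,1]-.138)<.12)).astype(np.uint8)
n,l,st,_=cv2.connectedComponentsWithStats(m)
for k in range(1,n):
  if st[k,4]>300: q=P[l==k]; print(st[k,4],cv2.minAreaRect((q[:,:2]*1000).astype(np.float32)),q[:,2].mean())
plan(.418,.130,.0075,4.1)
E
```

```text
11526 ((417.6691589355469, 139.47421264648438), (40.08698272705078, 180.58717346191406), 4.134079456329346) 0.015763959909972328
t13.60 pos [0.4166 0.1296 0.1016] az 4.01 F [ 0.2814 -0.6658  0.3233] w 0.0560 -> t[xyz] cm [ 0.14 12.31  0.03] yaw -0.1 j6 0.17
```

View pics/w8.png

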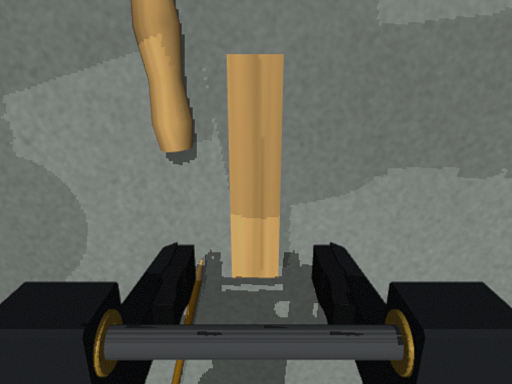

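Call:
arm_command:
  moves:
    - {"tx":0.1,"ty":4,"tz":0,"yaw":0}
    - {"tx":0.1,"ty":8,"tz":0,"yaw":0}
    - {"tx":0.1,"ty":11,"tz":0,"yaw":0}
    - {"tx":0.1,"ty":12.3,"tz":0,"yaw":0}
    - {"tx":0.1,"ty":12.3,"tz":0,"yaw":0}
    - {"tx":0.1,"ty":12.3,"tz":0,"yaw":0}

```text
t: 14.2
tcp_pos: [0.4178, 0.1292, -0.0211]
tool_rot: [0.707, 0.024, -0.025, -0.707]
ft_force: [0.6, 0.4, 0.5]
width: 0.0558
```

Call:
arm_command:
  moves:
    - {"tx":0,"ty":0,"tz":0,"yaw":0}
    - {"tx":0,"ty":0,"tz":0,"yaw":0}
    - {"tx":0,"ty":0,"tz":0,"yaw":0}
    - {"tx":0,"ty":0,"tz":0,"yaw":0}
  gripper: 3
  force: 25

```text
t: 14.6
tcp_pos: [0.4188, 0.1292, -0.0201]
tool_rot: [-0.706, -0.025, 0.023, 0.707]
ft_force: [-0.6, -0.2, 6.6]
width: 0.0398
```

```bash
python3 g.py 0.5587 -0.170 0.21 -7.2
```

```text
t14.60 pos [ 0.4188  0.1292 -0.0201] az 3.92 F [-0.6146 -0.1527  6.634 ] w 0.0398 -> t[xyz] cm [ 11.96 -20.09 -30.8 ] yaw 11.1 j6 0.17
```

Call:
arm_command:
  moves:
    - {"tx":0,"ty":-4,"tz":0,"yaw":0}
    - {"tx":0,"ty":-8,"tz":0,"yaw":0}
    - {"tx":0,"ty":-12,"tz":0,"yaw":0}
    - {"tx":1,"ty":-16,"tz":-1.5,"yaw":4}
    - {"tx":2.5,"ty":-19,"tz":-5.5,"yaw":8}
    - {"tx":4,"ty":-20,"tz":-9.5,"yaw":11.1}
    - {"tx":5.5,"ty":-20,"tz":-13.5,"yaw":11.1}
    - {"tx":7,"ty":-20,"tz":-17.5,"yaw":11.1}

```text
t: 15.4
tcp_pos: [0.5002, -0.0427, 0.1798]
tool_rot: [0.706, -0.043, 0.045, -0.706]
ft_force: [0.1, 0.0, -0.8]
width: 0.0395
```

```bash
python3 g.py 0.5587 -0.170 0.21 -7.2; python3 -c "
from h import *
snap('scene','s9.png')"
```

```text
t15.40 pos [ 0.5002 -0.0427  0.1798] az -7.18 F [ 0.0571  0.0021 -0.8313] w 0.0395 -> t[xyz] cm [  7.4  -0.1 -11.9] yaw 0.0 j6 -0.01
```

View pics/s9.png

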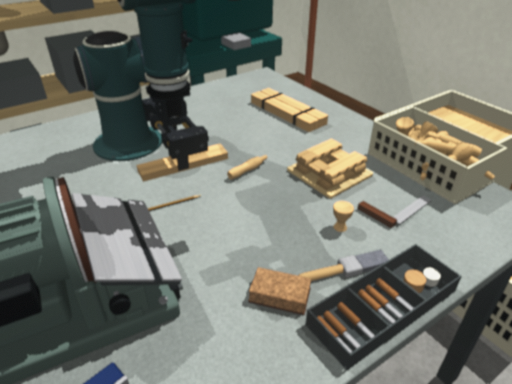

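Call:
arm_command:
  moves:
    - {"tx":2.2,"ty":0,"tz":-3.6,"yaw":0}
    - {"tx":4.4,"ty":0,"tz":-7.1,"yaw":0}
    - {"tx":6,"ty":0,"tz":-9.7,"yaw":0}
    - {"tx":7.4,"ty":0,"tz":-11.7,"yaw":0}
    - {"tx":7.4,"ty":0,"tz":-11.7,"yaw":0}
    - {"tx":7.4,"ty":0,"tz":-11.7,"yaw":0}
    - {"tx":7.4,"ty":0,"tz":-11.7,"yaw":0}

```text
t: 16.15
tcp_pos: [0.5574, -0.1653, 0.1783]
tool_rot: [-0.706, 0.044, -0.044, 0.706]
ft_force: [-0.3, 1.0, -2.0]
width: 0.0395
```

```bash
python3 g.py 0.5587 -0.170 0.18 -7.2; python3 -c "
from h import *
snap('scene','s10.png');c,p,d=snap('wrist','w10.png');snap('top','t10.png')
p=cv2.imread('pics/s10.png'); cv2.imwrite('pics/s10z.png',cv2.resize(p[130:330,0:240],None,fx=3,fy=3))"
```

```text
t16.15 pos [ 0.5574 -0.1653  0.1783] az -7.15 F [-0.2964  0.9921 -2.013 ] w 0.0395 -> t[xyz] cm [ 0.19  2.73 -0.45] yaw 0.0 j6 -0.21
```

View pics/s10z.png

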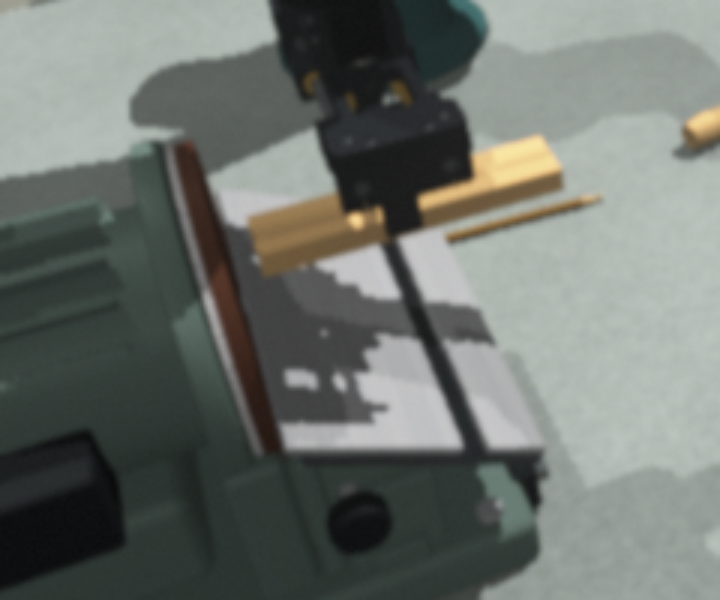

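View pics/t10.png

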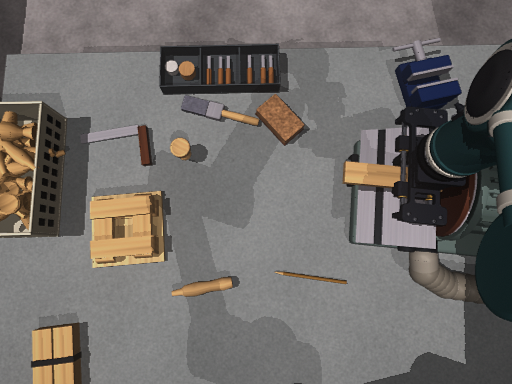

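View pics/w10.png

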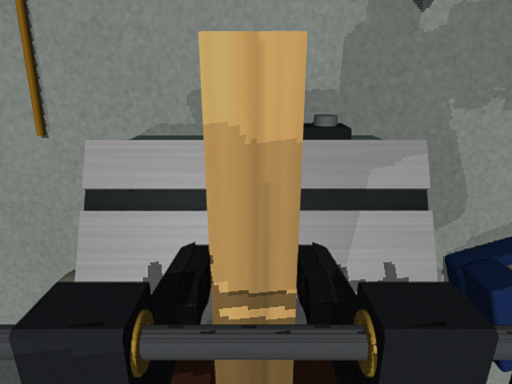

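Call:
arm_command:
  moves:
    - {"tx":0.1,"ty":1,"tz":-0.2,"yaw":0}
    - {"tx":0.1,"ty":2,"tz":-0.2,"yaw":0}
    - {"tx":0.1,"ty":3,"tz":-0.2,"yaw":0}
    - {"tx":0.1,"ty":3.5,"tz":-0.2,"yaw":0}
    - {"tx":0.1,"ty":4,"tz":-0.2,"yaw":0}
    - {"tx":0.1,"ty":4.4,"tz":-0.2,"yaw":0}
    - {"tx":0.1,"ty":4.7,"tz":-0.2,"yaw":0}

```text
t: 17.0
tcp_pos: [0.5589, -0.1677, 0.1315]
tool_rot: [-0.705, 0.044, -0.044, 0.706]
ft_force: [-0.7, 4.2, 2.1]
width: 0.0397
```

```bash
python3 g.py 0.5587 -0.170 0.135 -7.2; python3 -c "
from h import *
snap('scene','s11.png')
p=cv2.imread('pics/s11.png'); cv2.imwrite('pics/s11z.png',cv2.resize(p[130:330,0:240],None,fx=3,fy=3))"
```

```text
t17.00 pos [ 0.5589 -0.1677  0.1315] az -7.18 F [-0.6924  4.1773  2.0929] w 0.0397 -> t[xyz] cm [ 0.01  2.55 -0.23] yaw 0.0 j6 -0.21
```

View pics/s11z.png

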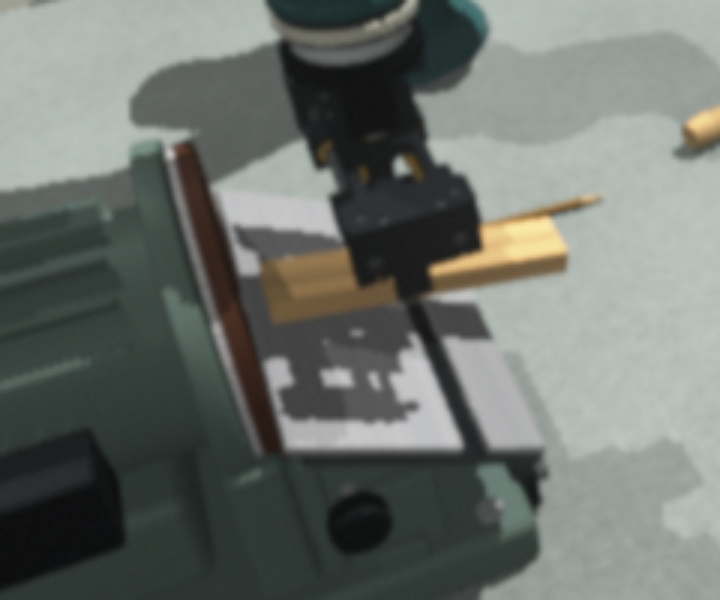

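Call:
arm_command:
  moves:
    - {"tx":0,"ty":0.4,"tz":0,"yaw":0}
    - {"tx":0,"ty":0.8,"tz":0,"yaw":0}
    - {"tx":0,"ty":1.2,"tz":0,"yaw":0}
    - {"tx":0,"ty":1.6,"tz":0,"yaw":0}
    - {"tx":0,"ty":2,"tz":0,"yaw":0}
    - {"tx":0,"ty":2.2,"tz":0,"yaw":0}

```text
t: 17.65
tcp_pos: [0.559, -0.169, 0.1094]
tool_rot: [0.706, -0.044, 0.044, -0.705]
ft_force: [-0.9, -0.0, 2.1]
width: 0.0395
```

```bash
python3 g.py 0.5587 -0.170 0.135 -7.2; python3 -c "
from h import *
c,p,d=snap('wrist','w12.png');P=cloud(c,d); 
q=P[60:240,225:280].reshape(-1,3); q=q[(q[:,2]>.02)]
mu=q.mean(0);_,_,V=np.linalg.svd(q-mu,full_matrices=False);n=V[2]*np.sign(V[2,2]);print(n,np.degrees(np.arccos(n[2])),np.abs((q-mu)@n).mean(), 'az',np.degrees(np.arctan2(-n[1],-n[0])),mu)"
```

```text
t17.65 pos [ 0.559  -0.169   0.1094] az -7.18 F [-0.9278 -0.0084  2.1347] w 0.0395 -> t[xyz] cm [-0.02  0.34 -0.1 ] yaw 0.0 j6 -0.21
[-0.9917  0.128   0.0099] 89.43498954305639 0.006498190137314649 az -7.3540373903480525 [ 0.5653 -0.1169  0.1228]
```

```bash
cat > sl.py <<'E'
from h import *
def ransac(sub,tol=.0012,it=400):
    rng=np.random.default_rng(0);best=None
    for i in range(it):
        a=sub[rng.choice(len(sub),3,False)]; n=np.cross(a[1]-a[0],a[2]-a[0])
        if np.linalg.norm(n)<1e-7: continue
        n/=np.linalg.norm(n)
        if abs(n[2])<.7: continue
        m=abs((sub-a[0])@n)<tol
        if best is None or m.sum()>best.sum(): best=m
    A=sub[best]; mu=A.mean(0); V=np.linalg.svd(A-mu,full_matrices=False)[2]; n=V[2]*np.sign(V[2,2]); return n,mu,A
def check(fn):
    c,p,d=snap('wrist',fn);P=cloud(c,d)
    n,mu,A=ransac(P[60:235,225:280].reshape(-1,3))
    print('slat',len(A),'tilt %.2f az %.2f'%(np.degrees(np.arccos(n[2])),np.degrees(np.arctan2(-n[1],-n[0]))),mu)
    T=np.concatenate([P[100:240,60:170].reshape(-1,3),P[100:240,330:440].reshape(-1,3)]); T=T[T[:,2]>.07]
    nt,mt,B=ransac(T)
    print('table',len(B),'tilt %.2f az %.2f'%(np.degrees(np.arccos(nt[2])),np.degrees(np.arctan2(-nt[1],-nt[0]))))
    dd=(A-mt)@nt; print('slat top above table min/mean/max',np.percentile(dd,[2,50,98]))
if __name__=='__main__':
    import sys; check(sys.argv[1])
E
python3 sl.py w13.png
```

```text
slat 9068 tilt 24.71 az -96.45 [ 0.5653 -0.1159  0.1214]
table 13774 tilt 27.37 az -97.06
slat top above table min/mean/max [0.0198 0.0221 0.0245]
```

View pics/w13.png

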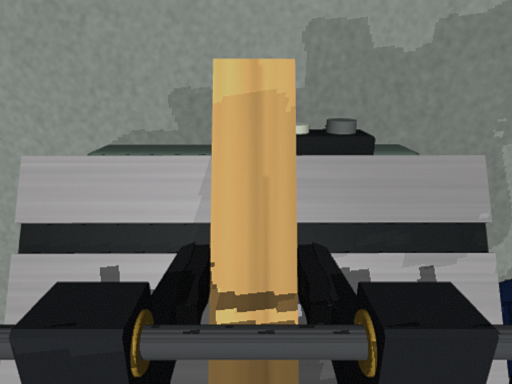

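Call:
arm_command:
  moves:
    - {"tx":0,"ty":0.2,"tz":0,"yaw":0}
    - {"tx":0,"ty":0.4,"tz":0,"yaw":0}
    - {"tx":0,"ty":0.4,"tz":0,"yaw":0}

```text
t: 18.05
tcp_pos: [0.559, -0.1684, 0.1055]
tool_rot: [0.706, -0.044, 0.044, -0.706]
ft_force: [0.4, -0.1, 2.0]
width: 0.0396
```

```bash
python3 g.py 0.5587 -0.170 0.135 -7.2; python3 sl.py w14.png
```

```text
t18.05 pos [ 0.559  -0.1684  0.1055] az -7.17 F [ 0.4158 -0.0755  1.956 ] w 0.0396 -> t[xyz] cm [-0.01 -0.05 -0.16] yaw 0.0 j6 -0.21
slat 8873 tilt 27.04 az -96.84 [ 0.5653 -0.1162  0.1156]
table 14054 tilt 27.31 az -97.06
slat top above table min/mean/max [0.0158 0.0168 0.0179]
```

Call:
arm_command:
  moves:
    - {"tx":0,"ty":-0.1,"tz":-0.2,"yaw":0}
    - {"tx":0,"ty":-0.2,"tz":-0.4,"yaw":0}
    - {"tx":0,"ty":-0.31,"tz":-0.6,"yaw":0}
    - {"tx":0,"ty":-0.41,"tz":-0.8,"yaw":0}
    - {"tx":0,"ty":-0.52,"tz":-1.0,"yaw":0}
    - {"tx":0,"ty":-0.62,"tz":-1.2,"yaw":0}
    - {"tx":0,"ty":-0.62,"tz":-1.2,"yaw":0}

```text
t: 18.8
tcp_pos: [0.5574, -0.1808, 0.1121]
tool_rot: [0.706, -0.044, 0.044, -0.706]
ft_force: [0.5, 1.6, 0.6]
width: 0.0396
```

```bash
python3 g.py 0.5567 -0.1866 0.14 -7.2; python3 sl.py w15.png
```

```text
t18.80 pos [ 0.5574 -0.1808  0.1121] az -7.20 F [0.4844 1.594  0.5632] w 0.0396 -> t[xyz] cm [ 0.    0.11 -0.58] yaw 0.0 j6 -0.23
slat 8943 tilt 26.82 az -97.17 [ 0.5637 -0.1285  0.1223]
table 16000 tilt 27.31 az -97.12
slat top above table min/mean/max [0.0159 0.0171 0.0183]
```

Call:
arm_command:
  moves:
    - {"tx":0,"ty":-0.05,"tz":-0.15,"yaw":0}
    - {"tx":0,"ty":-0.13,"tz":-0.3,"yaw":0}
    - {"tx":0,"ty":-0.2,"tz":-0.45,"yaw":0}
    - {"tx":0,"ty":-0.2,"tz":-0.45,"yaw":0}

```text
t: 19.25
tcp_pos: [0.5568, -0.1843, 0.1139]
tool_rot: [-0.705, 0.044, -0.044, 0.706]
ft_force: [0.8, 4.7, 1.9]
width: 0.0394
```

Call:
arm_command:
  moves:
    - {"tx":0,"ty":-0.05,"tz":-0.1,"yaw":0}
    - {"tx":0,"ty":-0.08,"tz":-0.15,"yaw":0}
    - {"tx":0,"ty":-0.08,"tz":-0.15,"yaw":0}

```text
t: 19.55
tcp_pos: [0.5567, -0.1843, 0.1141]
tool_rot: [-0.705, 0.044, -0.044, 0.707]
ft_force: [2.0, 8.8, 0.1]
width: 0.0392
```

Call:
arm_command:
  moves:
    - {"tx":0,"ty":0.1,"tz":0,"yaw":0}
    - {"tx":0,"ty":0.2,"tz":0,"yaw":0}
    - {"tx":0,"ty":0.3,"tz":0,"yaw":0}
    - {"tx":0,"ty":0.3,"tz":0,"yaw":0}

```text
t: 19.95
tcp_pos: [0.5568, -0.1846, 0.1134]
tool_rot: [-0.705, 0.044, -0.044, 0.707]
ft_force: [-2.6, 9.2, 10.0]
width: 0.0394
```

```bash
python3 g.py 0.5567 -0.1866 0.14 -7.2; python3 sl.py w16.png
```

```text
t19.95 pos [ 0.5568 -0.1846  0.1134] az -7.19 F [-2.5763  9.2363  9.9937] w 0.0394 -> t[xyz] cm [ 0.02  0.24 -0.2 ] yaw 0.0 j6 -0.24
slat 8930 tilt 27.34 az -96.88 [ 0.563  -0.1324  0.1232]
table 17271 tilt 27.45 az -97.08
slat top above table min/mean/max [0.0149 0.016  0.017 ]
```

Call:
arm_command:
  moves:
    - {"tx":0,"ty":0.05,"tz":0,"yaw":0}
    - {"tx":0,"ty":0.1,"tz":0,"yaw":0}
    - {"tx":0,"ty":0.1,"tz":0,"yaw":0}
    - {"tx":0,"ty":0.1,"tz":0,"yaw":0}
  gripper: 3
  force: 40

```text
t: 20.4
tcp_pos: [0.5568, -0.1846, 0.1134]
tool_rot: [-0.705, 0.044, -0.044, 0.707]
ft_force: [-5.9, 10.7, 14.4]
width: 0.0393
```

```bash
python3 - <<'E'
from sl import *
from g import plan
plan(0.5567,-0.1866,0.14,-7.2)
c,p,d=snap('wrist','w17.png');P=cloud(c,d)
n,mu,A=ransac(P[40:235,225:280].reshape(-1,3))
T=np.concatenate([P[100:240,40:170].reshape(-1,3),P[100:240,330:480].reshape(-1,3)]); T=T[T[:,2]>.07]
nt,mt,B=ransac(T)
up=np.array([0,0,1])-nt*nt[2]; up/=np.linalg.norm(up); lat=np.cross(nt,up)
print('tilts',np.degrees(np.arccos([n[2],nt[2]])))
m=(abs((P-mu)@n)<.002)&(d>0); Q=P.reshape(-1,3)[m.ravel()]
l=(Q-mu)@lat; Q=Q[abs(l)<.03]; xs=Q@up; xt=B@up
print('slat low end beyond lip (mm)',1000*(np.percentile(xt,.5)-np.percentile(xs,.5)),1000*(xt.min()-xs.min()))
print('height',np.percentile((A-mt)@nt,[2,50,98]))
q=Q-mu; e=np.stack([q@up,q@lat],1); r=cv2.minAreaRect((e*1000).astype(np.float32)); print(r)
lm=(np.percentile(Q@lat,.5)+np.percentile(Q@lat,99.5))/2-(np.percentile(B@lat,.5)+np.percentile(B@lat,99.5))/2; print('lateral offset',lm)
snap('scene','s17.png'); z=np.load('pics/s17.png.npz')['p']; cv2.imwrite('pics/s17z.png',cv2.resize(z[150:310,20:220],None,fx=4,fy=3.75)[:600])
snap('top','t17.png')
E
```

```text
t20.40 pos [ 0.5568 -0.1846  0.1134] az -7.19 F [-5.8759 10.7039 14.3714] w 0.0393 -> t[xyz] cm [ 0.02  0.24 -0.2 ] yaw 0.0 j6 -0.24
tilts [27.3246 27.3612]
slat low end beyond lip (mm) 25.753035484531367 26.412916651059952
height [0.015  0.016  0.0171]
((31.246700286865234, 0.023059844970703125), (151.16012573242188, 59.933448791503906), 0.023264767602086067)
lateral offset -0.0032139674713014266
```

View pics/s17z.png

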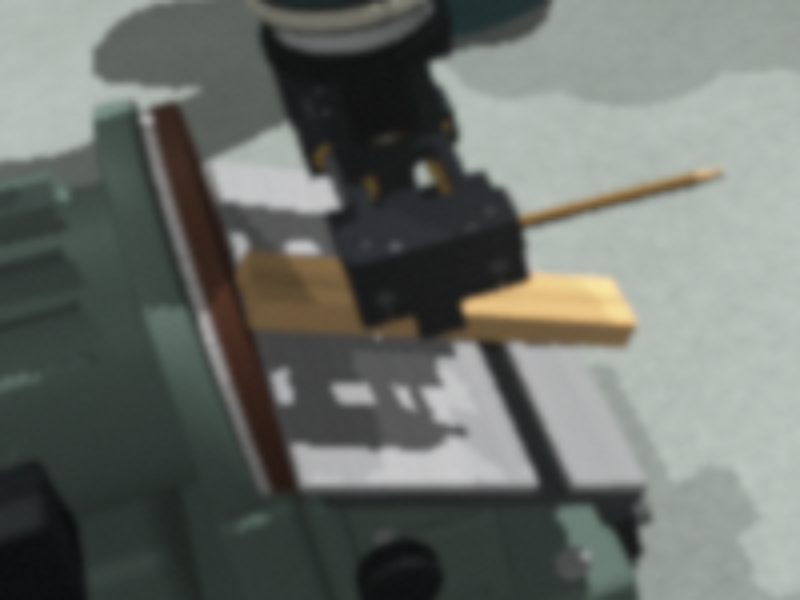

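View pics/t17.png

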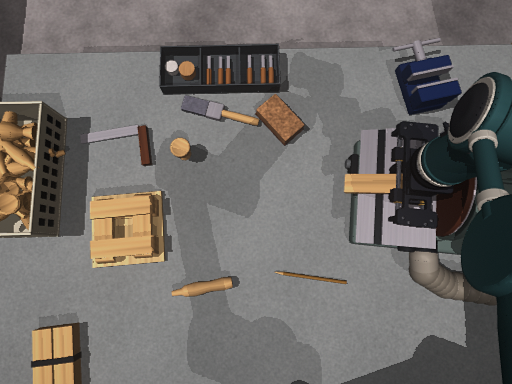

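```bash
python3 - <<'E'
from sl import *
z=np.load('pics/w17.png.npz'); c=dict(R=z['R'],t=z['t'],fx=z['k'][0],fy=z['k'][1],cx=z['k'][2],cy=z['k'][3]); P=cloud(c,z['d'])
n,mu,A=ransac(P[40:235,225:280].reshape(-1,3))
T=np.concatenate([P[100:240,40:170].reshape(-1,3),P[100:240,330:480].reshape(-1,3)]); T=T[T[:,2]>.07]
nt,mt,B=ransac(T); up=np.array([0,0,1])-nt*nt[2]; up/=np.linalg.norm(up); lat=np.cross(nt,up)
m=(abs((P-mu)@n)<.003); m[235:]=False; m[:,:190]=False; m[:,320:]=False
Q=P[m]; x=(Q-mu)@up; l=(Q-mu)@lat; k=abs(l)<.024; x,l=x[k],l[k]
xs=np.arange(-.06,.05,.004); L=[];R=[];X=[]
for a in xs:
    s=(x>a)&(x<a+.004)
    if s.sum()>30: X.append(a);L.append(l[s].min());R.append(l[s].max())
print(np.degrees(np.arctan(np.polyfit(X,L,1)[0])),np.degrees(np.arctan(np.polyfit(X,R,1)[0])),np.mean(R)-np.mean(L))
# lip/groove direction: table edge pixels
Bx=(B-mt)@up; Bl=(B-mt)@lat; X=[];Y=[]
for a in np.arange(-.11,.11,.008):
    s=(Bl>a)&(Bl<a+.008)
    if s.sum()>30: X.append(a);Y.append(Bx[s].min())
print('lip angle vs lat',np.degrees(np.arctan(np.polyfit(X,Y,1)[0])))
E
```

```text
-0.036213630418931636 -0.010863568532046593 0.039765895929637016
lip angle vs lat -0.06597074672890375
```

Call:
arm_command:
  moves:
    - {"tx":0,"ty":0,"tz":0,"yaw":0}
    - {"tx":0,"ty":0,"tz":0,"yaw":0}
    - {"tx":0,"ty":0,"tz":0,"yaw":0}
    - {"tx":0,"ty":0,"tz":0,"yaw":0}

```text
t: 20.95
tcp_pos: [0.5568, -0.1846, 0.1134]
tool_rot: [-0.705, 0.044, -0.044, 0.707]
ft_force: [-4.9, 10.0, 15.0]
width: 0.0394
```

```bash
python3 -c "
from bench import *
s=state();print(s['t'],s['tcp_pos'],s['ft_force'],s['width']);print(finish_job())"
```

```text
20.95 [ 0.556787   -0.18460206  0.1133842 ] [-4.87728247  9.95225752 15.01073541] 0.03935871786422303
the job is handed in; nothing more can be done
None
```

I finished and handed in the whole job at about 21 s. Both finished slats are on the stack, and the raw slat is still gripped and pressed flat on the sander table, with its end against the disc.

**Stack:** The wrist camera measured the two new slats 90 mm apart, parallel at about 4.0° (board about 3.9°), with their tops at 59.5 mm. The layers below looked unmoved.

**Sander:** The moves have no tilt, so I let the raw slat pivot in the pads against the table. I then slid it up the slope until the disc stopped it.
- **Flush:** The slat measured 27.32° and the table 27.36°. Its top face is 16.0 mm above the table.
- **Square:** It is within about 0.1° of square to the table's lower edge, which I used as the reference for the disc.
- **Against the disc:** Its lower end overhangs the table's edge by 25.8–26.4 mm, against an expected 26.6 mm.
- **Press:** It held steady at about 15 N down and 10 N back from the table and disc together, with 40 N of grip.

**What disagreed:**
- The fingertips sit about 29 mm behind the reported TCP. My first grasp closed on air above the slat with no contact; I corrected for this afterwards.
- The top and wrist cameras differ by about 3 mm in y.
- The raw slat sits about 3 mm to one side of the table's middle line.
- A sideways force of about 5 N remained at the end.

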